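# Roll a cement core home to the mark and chock it

### The arm

A 6-joint arm with a two-finger parallel gripper is mounted at the origin on the work surface. World frame = base frame: x ahead of the robot, y to its left, z up, the work surface at z = 0. Lengths are in mm, angles in rad, forces in N, time in s.
With the tool pointing down it reaches from about 350 to 775 mm from the base axis. Payload 7.3 kg.
Tool frame: the origin (TCP) lies midway between the tips of the shut fingers; the grasp point (between the pads) lies 19 mm behind it (grasp_offset is the z of the grasp point in the tool frame, in mm); z points along the fingers, y is the direction in which the jaws open and shut (so a half turn about z gives the same grasp; the last joint's range is limited). The gripper opens to 92 mm and grips with 3 to 60 N. Pads are 19 mm wide; open, the fingers measure 130 mm over their backs; the gripper's body (75 mm by 190 mm) begins 47 mm behind the grasp point.
Start: joints at [1.083, 0.342, 1.524, -0, 1.275, -0.146], TCP at [175.958, 494.655, 226.741] pointing down, gripper open.
Joint ranges: [-2.53, 2.53], [-0.77, 2.02], [0.04, 2.7], [-1, 4.14], [0.28, 2.66], [-3.11, 3.11]. Speed limits (rad/s): [2.57, 2.57, 3.14, 3.14, 3.14, 3.14].

### API

Orientations are given as [roll, pitch, yaw] about the fixed x, y, z axes, in that order (R = Rz(yaw) Ry(pitch) Rx(roll)).
In Python, from plant import get_obs, capture, camera_model, close_job, boxes_of, regions_of, place_of, grasp_offset gives the robot as it stands. The module is installed in compiled form; this text tells all that it offers.
- The arm moves only by the tool send_rows, never from a script. Its argument "targets" is a list that holds one entry, the list of rows, each a list of 7 numbers: the turn, a rotation vector about the tool's x, y, z in degrees, then the shift along the tool's x, y, z in mm, then the closure, from -1 (fully open) to 1 (shut). A call has 1 to 5 rows; each row is the pose to reach, as a shift and turn from the pose commanded when the call began, along the tool's axes at that moment; what a row does not reach only later rows make up. A row lasts 1/12 s, in which the tool goes at most 41.7 mm and 7.16 degrees, less where a joint would pass 70% of its speed; a pose out of reach is approached as far as the arm can. A call with a gripper value outside its range is refused whole. The fingers move at their own pace and stop on an object; the grip force is fixed at half the most. Time passes only in rows, so rows that repeat a pose let the fingers close. It gives the time, the measured TCP pose, the force and the opening at its end, in the units of the state.
- get_obs(): the state, without advancing time (a new reading comes with each control period).
- capture(name): name is "scene" or "top" or "wrist"; returns the picture (420x560x3 uint8, red, green, blue); there is no depth.
- camera_model(name): a dict with "K" (3x3 intrinsics, pixels), "world_to_cam" (4x4, takes a point from world to camera coordinates). Camera axes: x right, y up, looking along -z (the intrinsics and any distortion apply to the point x, -y, -z); pixel columns grow to the right and rows downward; lengths in mm; the calibration is good to about 2 mm. A picture is of the moment at which its call begins: read the wrist's pose just before it. camera_model takes no time and is no camera call; for the wrist camera it gives the pose at the moment of the call.
- close_job(): hands the job in, once; it reports no verdict.
Trained networks look in the newest picture that a camera, given by its name, has taken for a name from the list of things; names that differ only in an ending like _2 or _b are one class to them, and where a whole thing is asked for, a point or a joint stands for the part that bears it (a point fixed in the world has none). Each returns a list of dicts, best first, with "conf" (0 to 1); they miss things now and then, are a little off and sometimes report something else, mostly with a low value. They report only what shows in the picture. A call takes as long as a camera call. They do not tell look-alikes from the thing itself.
- boxes_of(label, camera): "location" ([row, column] in pixels, amid what is visible of it).
- regions_of(label, camera): "region" (420x560 bool, what is visible of it) and "location" ([row, column] in pixels, amid what is visible of it).
- place_of(label, camera): "location" ([row, column] in pixels: a listed point, or the origin of a listed thing).
The state is a dict: "time": time; "joint_positions": joint angles; "dq": joint speeds; "tau": joint torques, N m; "tool_pos": TCP position; "tcp_rot": TCP orientation; "contact_force": force on the tool from outside, world axes, zero at the start; "moment": the same for the moment, N m; "grip_width": finger opening in mm.
Only numpy, scipy, OpenCV 4.12 (cv2) and the standard library are available. Lean on these libraries where they do the work, as an engineer would, in place of code of your own. Each camera call takes 0.05 s, during which the arm holds its last target.

### The job

Roll the grey cement core along the bed by gently pushing its side until it meets the red mark bar of the stop, and press it square against the bar for a second at about 7 N, never as much as 15 N at any time: the core is brittle. Back away and check that it stays put for a second without rolling back. Then set the orange chock flat on the bed behind the middle of the core, toe first, slide it in with about the same light push so that it holds the core on the bar for a moment, and let go, leaving the core between bar and chock and everything else undisturbed.

Things in the scene. Friction and masses are not known exactly. Their poses are not given: they have to be found in the camera images.
- core: Grey cement core to roll: cylinder 50 mm across, 80 mm long, about 0.36 kg, lying across the bed. Origin at its centre, 25 mm above the bed's top. Its y axis is the cylinder's axis, at first within 0.12 rad of the bed's y; x and z turn as it rolls. Rolls at under 1 N; pressed at the stop, 1 to 3 N of the push is lost to friction on the bed, and a skewed core needs that to slide square.
- bed: Fixed aluminium bed plate on the bench, 300 mm long (its x), 130 mm wide (its y), 12 mm thick, top face flat and level at z = 12 mm; two thin black lines (drawn, flat) run along it. Origin at the centre of its underside; +x runs from the open end near the robot towards the end stop, z up.
- stop: End stop: blue block 24 mm thick, tightened across the bed; origin at the foot of its face that looks along the bed's -x, on the bed's top; axes as the bed's. Ahead of it (-x) stands the red mark bar it carries, on two rods: upright flat face 104 mm wide, 35 mm high, set 8 to 40 mm ahead of the block's face each time. The bar's setting is not measured: look or feel. Rigid to the touch.
- chock: Orange plastic chock with a black band, 50 mm long (its x), 30 mm wide (its y), 28 mm high, 0.1 kg, loose on the bench; flat top from x = -25 to +10 mm, then a face at 60 degrees to the bed falling towards +x to a 2 mm high blunt toe at x = +25 mm. Origin at the centre of its underside. Grip it across its 30 mm width near x = -13 mm. On the bed with its toe towards the core, its sloping face meets the core when the toe is about 16 mm short of the point below the core's axis.
- chock_toe (a point): Middle of the chock's toe edge at its underside (x = +25 mm on the chock). Wedged against the core the chock also bears down on the bed, whose friction (coefficient about 0.6) takes part of the push: push it in with some 7 N.
- sieve: Bystander, leave alone: small brass sieve pan, open at the top, 76 mm across, 35 mm high; origin at the centre of its underside.
- spare_core: Bystander, leave alone: another grey cement core, 50 mm across, standing upright, 80 mm high; origin at the centre of its underside.
- jar: Bystander, leave alone: jar with a blue cap, 60 mm across, 85 mm high; origin at the centre of its underside.
- brush: Bystander, leave alone: hand brush lying on the bench; origin at its handle.
- beaker: Bystander, leave alone: clear plastic beaker, 70 mm across, 90 mm high; origin at the centre of its underside.
- wash_bottle: Bystander, leave alone: white bottle with a red cap, 64 mm across, 170 mm high; origin at the centre of its underside.
Mind the look-alikes: they are no part of the job. Several things look just like the chock: the one meant starts farthest to the robot's left. Leave any pink look-alike of the core alone.

How it is judged:
By the outcome, as a careful person would: the job done as asked, in the order asked, and still so for the second after the job is handed in, with the robot touching nothing.
It also fails if it takes over 72 s, if anything falls off the work surface, if the arm or the gripper's body presses on something with over 40 N, if the wrist force passes 120 N, or if a joint passes its speed limit or range.

## Working session

There is one attempt and no reset: what is moved stays moved. The work goes in short steps, Python scripts to look and compute and a tool call to move; the robot and the scene stay as the last step left them, time stands still between calls to the robot, and variables do not carry over. Pictures are saved under pics/ and viewed, and the job is handed in when it is done.

Besides the shell and the picture viewer there is one more tool, called after "Emit:" as name(argument=value, ...), one argument or row to a line, values as JSON. send_rows: Moves the arm, as the interface text tells. Its arguments: {"type":"object","properties":{"targets":{"type":"array","items":{"type":"array","items":{"type":"array","items":{"type":"number"}}}}},"required":["targets"]}

```bash
mkdir -p pics
python3 - <<'E'
from plant import *
import cv2
print(get_obs())
for n in ("scene","top","wrist"):
    im=capture(n); cv2.imwrite(f"pics/a_{n}.png",im[:,:,::-1])
    m=camera_model(n); print(n,m)
print(grasp_offset)
E
```

```text
{'time': 0.0, 'joint_positions': array([ 1.08298843e+00,  3.42718587e-01,  1.52503734e+00,  7.65995301e-06,
        1.27538693e+00, -1.45982830e-01]), 'dq': array([ 0.00150068, -0.00077671,  0.00058686,  0.00022902, -0.00022156,
        0.00110882]), 'tau': array([-7.41390413e-04, -4.31240916e+01, -2.44212896e+01,  7.16469577e-02,
        5.60057920e-02, -1.28123788e-04]), 'tool_pos': array([175.75637052, 494.26829587, 226.04001719]), 'tcp_rot': array([-3.14006001e+00, -2.32746574e-04,  2.79976518e+00]), 'contact_force': array([ 0.52026079, -0.79825391, -0.71464162]), 'moment': array([ 0.02577626, -0.05030126,  0.01312127]), 'grip_width': 91.89081161505288}
scene {'K': array([[438.85183511,   0.        , 283.0818752 ],
       [  0.        , 438.85183511, 210.27053159],
       [  0.        ,   0.        ,   1.        ]]), 'world_to_cam': array([[-8.29425132e-01,  5.58120288e-01,  2.35731808e-02,
         4.54175034e+02],
       [-3.33529589e-01, -5.28629124e-01,  7.80582643e-01,
         1.51858903e+02],
       [ 4.48120480e-01,  6.39572509e-01,  6.24607911e-01,
        -1.69535691e+0
[... 444 characters left out ...]
     [-1.34445590e-01, -1.17602287e-02,  9.90851190e-01,
        -1.12092150e+03],
       [ 0.00000000e+00,  0.00000000e+00,  0.00000000e+00,
         1.00000000e+00]])}
wrist {'K': array([[315.06802263,   0.        , 285.07951066],
       [  0.        , 315.06802263, 208.45785613],
       [  0.        ,   0.        ,   1.        ]]), 'world_to_cam': array([[ 3.36440280e-01,  9.41704666e-01, -5.09161610e-04,
        -5.24838669e+02],
       [-8.96135484e-01,  3.19993652e-01, -3.07482124e-01,
         3.70060314e+01],
       [-2.89394423e-01,  1.03905650e-01,  9.51553721e-01,
        -3.93341202e+02],
       [ 0.00000000e+00,  0.00000000e+00,  0.00000000e+00,
         1.00000000e+00]])}
-18.8
```

View pics/a_scene.png

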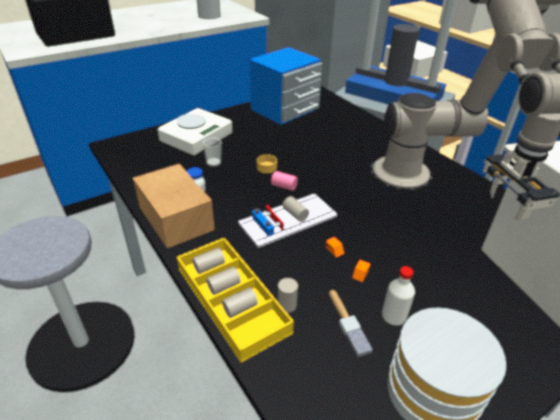

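View pics/a_top.png

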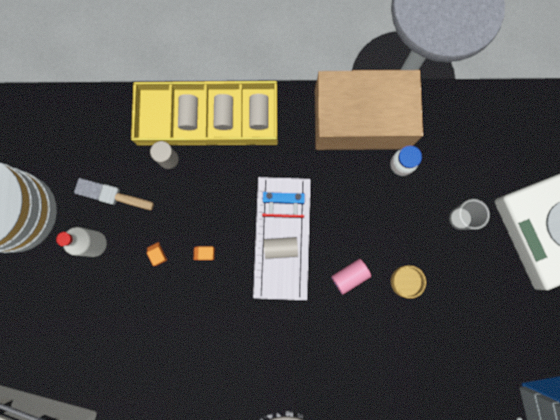

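View pics/a_wrist.png

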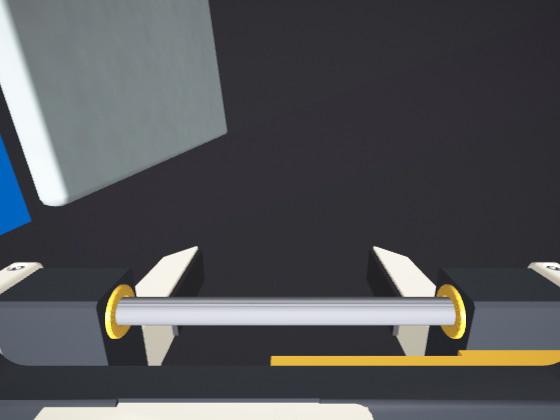

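The top view shows the bed at about (283,240), with its stop (blue at row 198, red bar at row 215) towards +x. The core is at (281,248). The leftmost chock is at (156,254) and a look-alike is at (204,253).

```bash
cat > h.py <<'E'
import numpy as np,cv2
from plant import *
def ray(cam,r,c,z,m=None):
    m=m or camera_model(cam);K=m["K"];T=m["world_to_cam"]
    d=np.array([(c-K[0,2])/K[0,0],-(r-K[1,2])/K[1,1],-1.]);R=T[:3,:3];o=-R.T@T[:3,3];w=R.T@d
    return o+w*(z-o[2])/w[2]
def proj(cam,p,m=None):
    m=m or camera_model(cam);K=m["K"];T=m["world_to_cam"]
    q=T[:3,:3]@np.array(p,float)+T[:3,3]; return np.array([K[1,2]+K[1,1]*(-q[1])/(-q[2]),K[0,2]+K[0,0]*q[0]/(-q[2])])
E
python3 - <<'E'
from h import *
np.set_printoptions(precision=1,suppress=True)
im=cv2.imread("pics/a_top.png")
cv2.imwrite("pics/a_top_bed.png",cv2.resize(im[165:315,235:330],None,fx=4,fy=4,interpolation=cv2.INTER_CUBIC)[:, :])
cv2.imwrite("pics/a_top_ch.png",cv2.resize(im[225:285,130:230],None,fx=8,fy=8,interpolation=cv2.INTER_CUBIC))
capture("top")
for l,z in (("core",37),("bed",0),("stop",12),("chock",0),("chock_toe",0),("spare_core",0),("jar",0),("brush",0),("wash_bottle",0),("sieve",0)):
    print(l,[(round(d["conf"],2),np.array(d["location"]),ray("top",*d["location"],z)) for d in place_of(l,"top")[:4]])
for l,z in (("core",37),("bed",12),("chock",14)):
  for d in regions_of(l,"top")[:4]:
    m=d["region"].astype(np.uint8); c=max(cv2.findContours(m,0,1)[0],key=cv2.contourArea)
    print(l,round(d["conf"],2),d["location"],cv2.minAreaRect(c)); b=cv2.boxPoints(cv2.minAreaRect(c)); print([ray("top",p[1],p[0],z)[:2] for p in b])
E
```

```text
core [(0.95, array([247. , 279.5]), array([509.6,  13.2,  37. ])), (0.75, array([276.1, 353.6]), array([ 439.2, -164.5,   37. ]))]
bed [(0.92, array([238.2, 282.2]), array([533.7,   6.7,   0. ]))]
stop [(0.84, array([202.8, 283.3]), array([621.7,   3.5,  12. ])), (0.54, array([246.3, 279.8]), array([512.7,  12.7,  12. ]))]
chock [(0.66, array([254.8, 155.1]), array([493.3, 325.2,   0. ])), (0.63, array([254.1, 203. ]), array([494.7, 205. ,   0. ])), (0.16, array([195.6, 115.7]), array([644.1, 430.9,   0. ]))]
chock_toe [(0.7, array([255.6, 195.3]), array([491. , 224.3,   0. ])), (0.5, array([243.4, 154.4]), array([521.9, 327.9,   0. ]))]
spare_core [(0.94, array([159.9, 167.1]), array([736.6, 302. ,   0. ]))]
jar [(0.65, array([164. , 402.4]), array([ 722.3, -301.1,    0. ])), (0.24, array([160.8, 166.4]), array([734.2, 303.8,   0. ]))]
brush [(0.9, array([195.9, 119.3]), array([643.3, 421.6,   0. ]))]
wash_bottle [(0.58, array([240.8,  92.4]), array([529. , 484.8,   0. ]))]
sieve [(0.93, array([282.7, 407. ]), array([ 422.5, -301.1,    0. ]))]
core 0.69 [277.6, 351.1] ((350.80767822
[... 511 characters left out ...]
), 2.2906100749969482)
[array([387.7,  77.4]), array([689.1,  66.4]), array([682.9, -67.5]), array([382.3, -52. ])]
bed 0.35 [156.9, 163.5] ((164.25001525878906, 154.75001525878906), (28.284271240234375, 19.091880798339844), 45.0)
[array([755.9, 349.9]), array([791.2, 316.4]), array([738.4, 263.6]), array([703.5, 297.1])]
chock 0.71 [253.9, 203.5] ((204.0, 253.0), (12.0, 20.0), 90.0)
[array([511.7, 225.3]), array([511.5, 175.7]), array([481.9, 175.2]), array([482.1, 224.7])]
chock 0.56 [255.3, 155.5] ((155.9000244140625, 254.80003356933594), (19.230182647705078, 15.20526123046875), 63.43495178222656)
[array([505.7, 347.5]), array([522.4, 314.2]), array([479.8, 291.5]), array([463.2, 324.7])]
```

```bash
ls . pics
```

```text
.:
h.py
pics

pics:
a_scene.png
a_top.png
a_top_bed.png
a_top_ch.png
a_wrist.png
```

View crops.

View pics/a_top_bed.png

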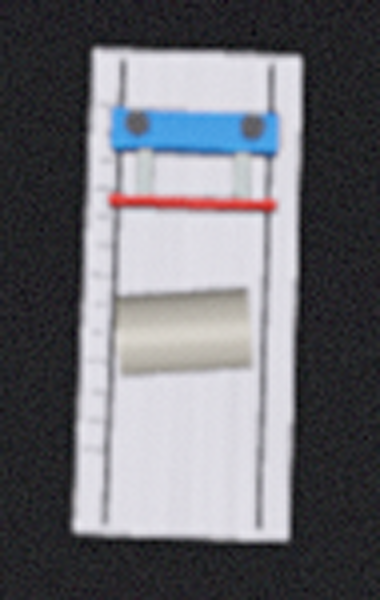

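View pics/a_top_ch.png

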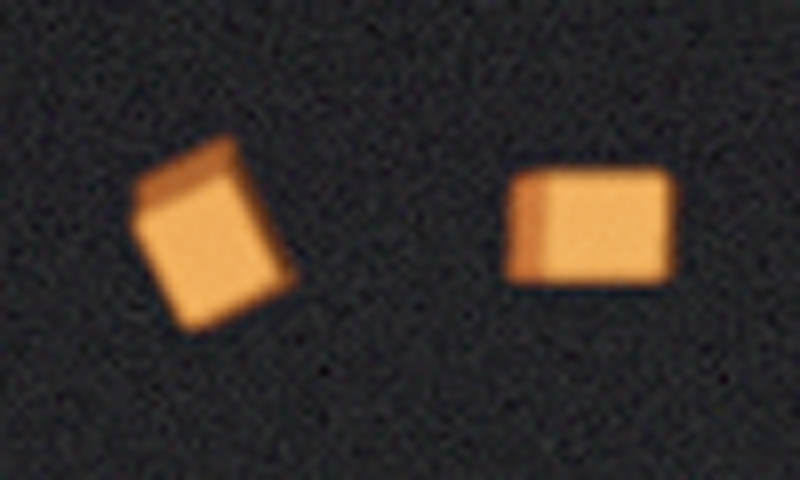

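The chock's toe points up and slightly left in the image, so its yaw is about +0.42. The core is skewed about +6° relative to the bed. I'll move over the bed with the wrist camera facing forward.

```bash
cat > go.py <<'E'
import sys
from h import *
from scipy.spatial.transform import Rotation as R
# usage go.py x y z yaw -> delta in tool axes from measured pose
x,y,z,w=map(float,sys.argv[1:5])
o=get_obs(); Rc=R.from_euler('xyz',o["tcp_rot"]); Rt=R.from_euler('xyz',[np.pi,0,w])
np.set_printoptions(precision=2,suppress=True)
print("turn",np.degrees((Rc.inv()*Rt).as_rotvec()),"shift",Rc.inv().apply(np.array([x,y,z])-o["tool_pos"]))
print(o["time"],o["tool_pos"],o["tcp_rot"],o["contact_force"],o["grip_width"],o["joint_positions"])
E
python3 go.py 430 12 225 -0.042
```

```text
turn [  0.    -0.01 162.82] shift [-401.13 -369.6     1.7 ]
0.85 [175.94 494.67 226.75] [3.14 0.   2.8 ] [-0.    0.74  0.35] 91.9344601588164 [ 1.08  0.34  1.52  0.    1.28 -0.15]
```

Emit:
send_rows(
  targets=[
    [[0,0,7,-30,-28,0,0.3],[0,0,14,-60,-55,0,0.3],[0,0,21,-90,-83,0,0.3],[0,0,28,-120,-111,0,0.3],[0,0,35,-150,-138,0,0.3]],
  ],
)

```text
time: 1.27
tool_pos: [271.3, 312.7, 226.8]
tcp_rot: [3.141, 0.0, 2.184]
contact_force: [1.1, 0.5, 0.8]
grip_width: 62.9
```

```bash
python3 go.py 430 12 225 -0.042
```

```text
turn [  0.02  -0.03 127.53] shift [-337.23  -43.14    1.84]
1.2667 [271.28 312.65 226.83] [3.14 0.   2.18] [1.06 0.47 0.77] 62.90110674755295 [ 0.67  0.14  1.8  -0.    1.2   0.06]
```

Emit:
send_rows(
  targets=[
    [[0,0,7,-34,-4,0,0.3],[0,0,14,-67,-9,0,0.3],[0,0,21,-101,-13,0,0.3],[0,0,28,-135,-17,0,0.3],[0,0,35,-168,-22,0,0.3]],
  ],
)

```text
time: 1.68
tool_pos: [351.1, 163.1, 227.0]
tcp_rot: [3.141, -0.0, 1.572]
contact_force: [0.7, 1.3, -0.1]
grip_width: 33.3
```

```bash
python3 go.py 430 12 225 -0.042
```

```text
turn [ 0.03 -0.06 92.47] shift [-151.22   78.7     2.06]
1.6833 [351.12 163.12 227.03] [ 3.14 -0.    1.57] [ 0.66  1.31 -0.09] 33.262592640925014 [0.24 0.08 1.86 0.   1.2  0.24]
```

Emit:
send_rows(
  targets=[
    [[0,0,7,-30,16,0,0.3],[0,0,14,-60,32,0,0.3],[0,0,21,-91,47,0,0.3],[0,0,28,-121,63,0,0.3],[0,0,35,-151,79,0,0.3]],
  ],
)

```text
time: 2.1
tool_pos: [431.1, 12.5, 226.9]
tcp_rot: [3.141, -0.0, 0.961]
contact_force: [0.3, -0.0, -0.6]
grip_width: 32.4
```

Emit:
send_rows(
  targets=[
    [[0,0,7,0,0,0,0.3],[0,0,14,0,0,0,0.3],[0,0,21,0,0,0,0.3],[0,0,28,0,0,0,0.3],[0,0,35,0,0,0,0.3]],
  ],
)

```text
time: 2.52
tool_pos: [430.6, 14.1, 226.8]
tcp_rot: [-3.142, -0.0, 0.35]
contact_force: [0.2, 0.4, 0.2]
grip_width: 32.1
```

Emit:
send_rows(
  targets=[
    [[0,0,7,0,0,0,0.3],[0,0,14,0,0,0,0.3],[0,0,21,0,0,0,0.3],[0,0,22.4,0,0,0,0.3],[0,0,22.4,0,0,0,0.3]],
  ],
)

```text
time: 2.93
tool_pos: [430.5, 14.3, 226.7]
tcp_rot: [-3.142, -0.0, -0.033]
contact_force: [0.0, -1.0, 0.0]
grip_width: 32.1
```

```bash
python3 go.py 430 12 225 -0.042
python3 - <<'E'
from h import *
m=camera_model("wrist");im=capture("wrist"); cv2.imwrite("pics/b_wrist.png",im[:,:,::-1]);np.savez("b.npz",**m)
im=cv2.resize(im[...,::-1],None,fx=1.4,fy=1.4,interpolation=cv2.INTER_CUBIC)
cv2.imwrite("pics/b_wrist2.png",im)
E
```

```text
turn [-0.   -0.    0.52] shift [-0.46  2.3   1.74]
2.9333 [430.54  14.29 226.74] [-3.14 -0.   -0.03] [ 0.02 -0.95  0.03] 32.06428635624263 [-0.15  0.17  1.76  0.    1.21  1.46]
```

View pics/b_wrist2.png

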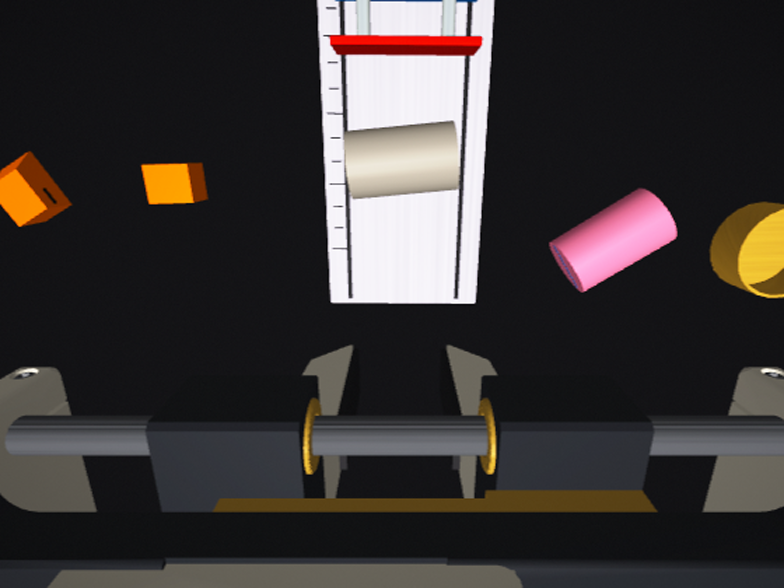

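The wrist view shows the bed, its two lines, the bar (row ~54 in the 1.4x picture) and the core between (345,165) and (460,155). Next I'll fit the edges.

Run:
```python
from h import *
np.set_printoptions(precision=2,suppress=True)
m=dict(np.load("b.npz"))
P=lambda c,r,z: ray("wrist",r/1.4,c/1.4,z,m)[:2]
for n,a,b,z in (("Lline",(344,70),(351,297),12),("Rline",(466,70),(457,297),12),("barbot",(335,54),(479,53),12),("bartop",(330,38),(482,37),47),("Ledge",(320,20),(331,302),12),("Redge",(493,20),(476,302),12),("near",(331,302),(476,302),12)):
    p,q=P(*a,z),P(*b,z); print(n,p,q,np.degrees(np.arctan2(*(p-q)[::-1])), np.linalg.norm(p-q))
im=cv2.imread("pics/b_wrist.png")
cv2.imwrite("pics/b_core.png",cv2.resize(im[75:150,235:340],None,fx=7,fy=7,interpolation=cv2.INTER_CUBIC))
regs=regions_of("core","wrist")
for d in regs[:3]:
    c=max(cv2.findContours(d["region"].astype(np.uint8),0,1)[0],key=cv2.contourArea);print(d["conf"],d["location"],cv2.boxPoints(cv2.minAreaRect(c)))
for l,z in (("core",37),("chock",0),("chock_toe",0),("stop",12),("bed",0)):
    print(l,[(round(d["conf"],2),np.array(d["location"]),ray("wrist",*d["location"],z,m)) for d in place_of(l,"wrist")[:4]])
```

```text
Lline [572.66  52.62] [389.3   59.68] -2.202190441997527 183.50203229648537
Rline [569.45 -40.84] [386.07 -35.03] -1.8120908424991022 183.47675272884808
barbot [583.86  58.66] [580.78 -50.55] 88.38808618295444 109.24431959482907
bartop [587.08  56.94] [584.12 -46.51] 88.36515614539472 103.49193021492597
Ledge [606.81  68.02] [385.19  77.93] -2.562243062461624 221.84890957816586
Redge [602.39 -60.48] [380.75 -52.1 ] -2.164916302797201 221.79782789858675
near [385.19  77.93] [380.75 -52.1 ] 88.04806398363965 130.10773520463067
0.94 [171.8, 442.0] [[390.01 171.97]
 [464.74 128.11]
 [487.63 167.11]
 [412.9  210.97]]
0.85 [112.3, 287.0] [[243.94  93.45]
 [325.71  84.37]
 [331.28 134.52]
 [249.51 143.61]]
core [(0.97, array([115.3, 285.6]), array([504.61,  12.12,  37.  ])), (0.96, array([174.4, 435.9]), array([ 435.14, -154.59,   37.  ]))]
chock [(0.69, array([128.4, 124.6]), array([495.34, 204.08,   0.  ])), (0.55, array([133.8,  26.1]), array([493.14, 323.06,   0.  ]))]
chock_toe [(0.9, array([127.1, 101.7]), array([497.76, 231.  ,   0.  ])), (0.81, array([113.2,  12.3]), array([517.06, 332.5 ,   0.  ]))]
stop [(0.87, array([  1.5, 288.6]), array([616.2 ,   5.24,  12.  ]))]
bed [(0.89, array([ 89.8, 288.8]), array([531.66,   7.49,   0.  ]))]
```

View pics/b_core.png

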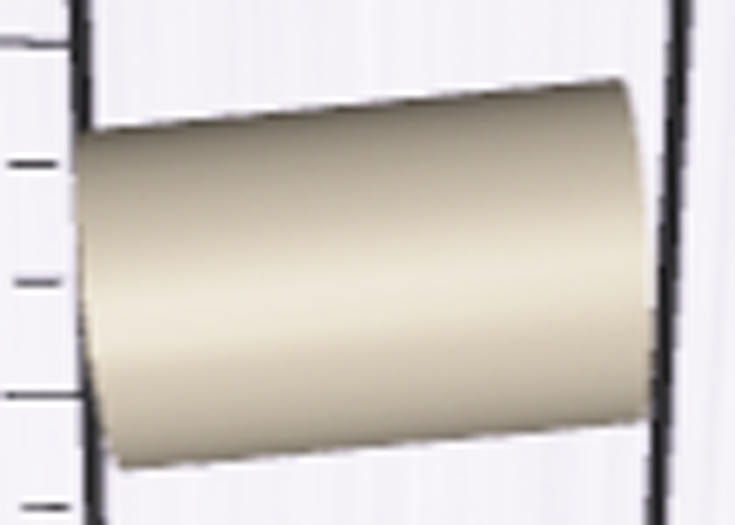

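Emit:
send_rows(
  targets=[
    [[0,0,0.15,10,1,38,0.3],[0,0,0.15,19,1,76,0.3],[0,0,0.15,19,1,114,0.3],[0,0,0.15,19,1,152,0.3],[0,0,0.15,19,1,170,0.3]],
  ],
)

```text
time: 3.7
tool_pos: [447.2, 12.9, 53.0]
tcp_rot: [-3.141, 0.005, -0.037]
contact_force: [-1.3, -0.6, -0.3]
grip_width: 32.4
```

Emit:
send_rows(
  targets=[
    [[0,0,0,0,0,12,0.3],[0,0,0,0,0,22,0.3],[0,0,0,0,0,31,0.3],[0,0,0,0,0,32,0.3],[0,0,0,0,0,32,0.3]],
  ],
)

```text
time: 4.12
tool_pos: [449.4, 12.7, 24.5]
tcp_rot: [-3.141, 0.001, -0.037]
contact_force: [-0.9, -0.3, -0.0]
grip_width: 32.2
```

```bash
python3 go.py 450 13 24 -0.036
python3 - <<'E'
from h import *
m=camera_model("wrist");im=capture("wrist");np.savez("c.npz",**m)
cv2.imwrite("pics/c_wrist.png",cv2.resize(im[...,::-1],None,fx=1.4,fy=1.4,interpolation=cv2.INTER_CUBIC))
E
```

```text
turn [-0.01  0.04 -0.06] shift [ 0.58 -0.37  0.49]
4.1167 [449.41  12.65  24.49] [-3.14  0.   -0.04] [-0.93 -0.32 -0.05] 32.1522473170752 [-0.14  0.5   1.97  0.    0.68  1.46]
```

View pics/c_wrist.png

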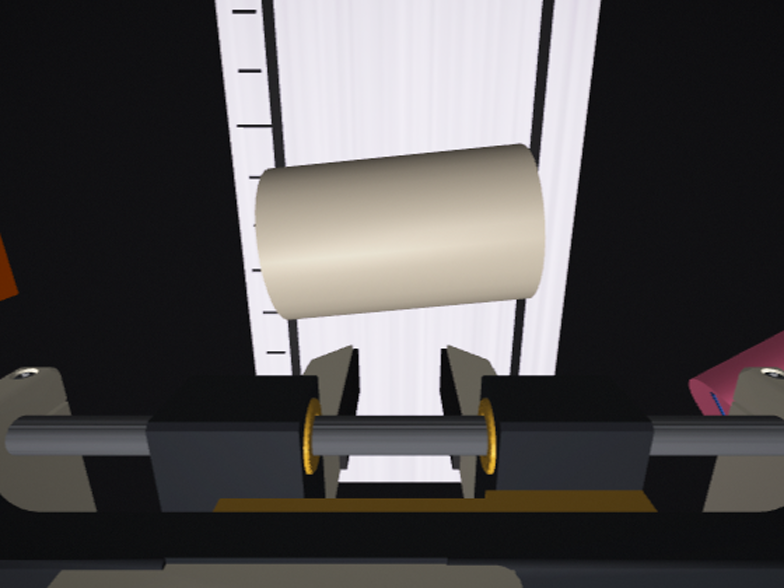

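Emit:
send_rows(
  targets=[
    [[0,0,0,3,0,0,0.3],[0,0,0,6,0,0,0.3],[0,0,0,9,0,0,0.3],[0,0,0,12,0,0,0.3],[0,0,0,14,0,0,0.3]],
  ],
)

```text
time: 4.58
tool_pos: [464.3, 12.0, 25.0]
tcp_rot: [3.142, -0.001, -0.037]
contact_force: [-0.5, -0.0, 0.5]
grip_width: 32.0
```

Emit:
send_rows(
  targets=[
    [[0,0,0,1.5,0,0,0.3],[0,0,0,3,0,0,0.3],[0,0,0,4.5,0,0,0.3],[0,0,0,6,0,0,0.3],[0,0,0,7.5,0,0,0.3]],
  ],
)

```text
time: 5.0
tool_pos: [471.0, 11.8, 24.7]
tcp_rot: [-3.142, 0.0, -0.037]
contact_force: [-0.8, -0.3, 0.2]
grip_width: 32.3
```

Emit:
send_rows(
  targets=[
    [[0,0,0,1.5,0,0,0.3],[0,0,0,3,0,0,0.3],[0,0,0,4.5,0,0,0.3],[0,0,0,6,0,0,0.3],[0,0,0,7.5,0,0,0.3]],
  ],
)

```text
time: 5.42
tool_pos: [478.6, 11.6, 24.7]
tcp_rot: [-3.142, 0.0, -0.037]
contact_force: [-0.6, 0.3, -0.2]
grip_width: 32.0
```

Emit:
send_rows(
  targets=[
    [[0,0,0,1.5,0,0,0.3],[0,0,0,3,0,0,0.3],[0,0,0,4.5,0,0,0.3],[0,0,0,6,0,0,0.3],[0,0,0,7.5,0,0,0.3]],
  ],
)

```text
time: 5.83
tool_pos: [486.1, 11.3, 24.7]
tcp_rot: [-3.142, 0.0, -0.037]
contact_force: [-0.5, -0.4, -0.3]
grip_width: 32.0
```

Run:
```python
from h import *
m=camera_model("wrist");im=capture("wrist");np.savez("d.npz",**m)
cv2.imwrite("pics/d_wrist.png",cv2.resize(im[...,::-1],None,fx=1.4,fy=1.4,interpolation=cv2.INTER_CUBIC))
```

```text
(no output)
```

View pics/d_wrist.png

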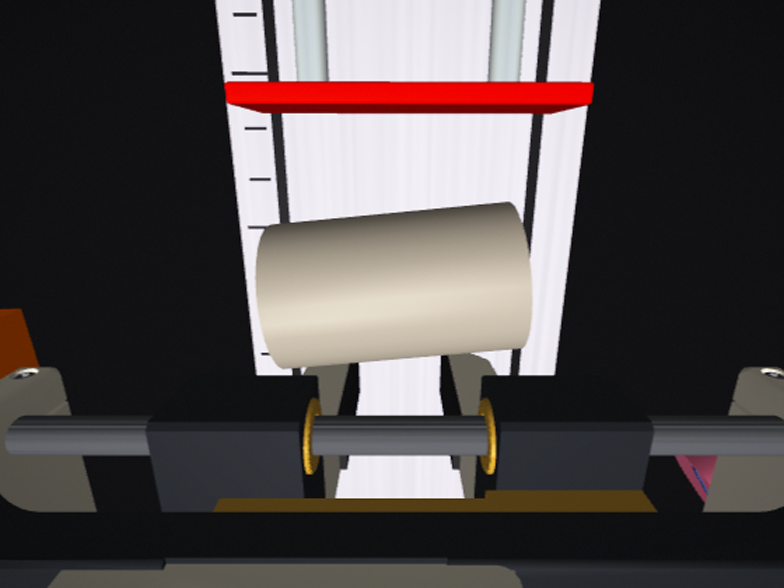

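Emit:
send_rows(
  targets=[
    [[0,0,0,1.5,0,0,0.3],[0,0,0,3,0,0,0.3],[0,0,0,4.5,0,0,0.3],[0,0,0,6,0,0,0.3],[0,0,0,7.5,0,0,0.3]],
  ],
)

```text
time: 6.3
tool_pos: [493.7, 11.0, 24.7]
tcp_rot: [-3.142, -0.0, -0.037]
contact_force: [-0.8, -0.5, 0.7]
grip_width: 32.2
```

Emit:
send_rows(
  targets=[
    [[0,0,0,1.5,0,0,0.3],[0,0,0,3,0,0,0.3],[0,0,0,4.5,0,0,0.3],[0,0,0,6,0,0,0.3],[0,0,0,7,0,0,0.3]],
  ],
)

```text
time: 6.72
tool_pos: [500.7, 10.7, 24.7]
tcp_rot: [-3.142, -0.0, -0.037]
contact_force: [-0.2, -0.5, -0.3]
grip_width: 32.3
```

Run:
```python
from h import *
m=camera_model("wrist");im=capture("wrist");np.savez("d.npz",**m)
cv2.imwrite("pics/e_wrist.png",cv2.resize(im[...,::-1],None,fx=1.4,fy=1.4,interpolation=cv2.INTER_CUBIC))
```

```text
(no output)
```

View pics/e_wrist.png

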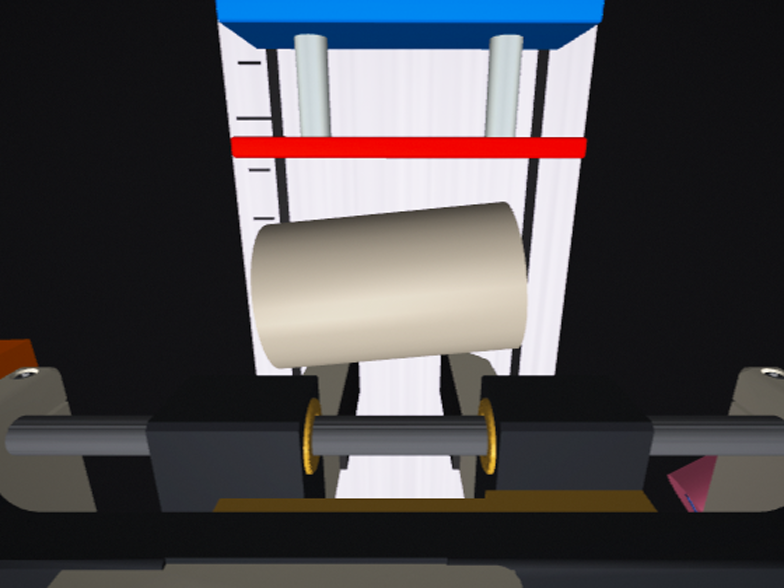

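Emit:
send_rows(
  targets=[
    [[0,0,0,1,0,0,0.3],[0,0,0,2,0,0,0.3],[0,0,0,3,0,0,0.3],[0,0,0,4,0,0,0.3],[0,0,0,5,0,0,0.3]],
  ],
)

```text
time: 7.18
tool_pos: [505.6, 10.5, 24.7]
tcp_rot: [-3.142, -0.0, -0.037]
contact_force: [-0.5, -0.1, 0.8]
grip_width: 32.3
```

Emit:
send_rows(
  targets=[
    [[0,0,0,0.7,0,0,0.3],[0,0,0,1.4,0,0,0.3],[0,0,0,2.1,0,0,0.3],[0,0,0,2.8,0,0,0.3],[0,0,0,3.5,0,0,0.3]],
  ],
)

```text
time: 7.6
tool_pos: [509.0, 10.4, 24.7]
tcp_rot: [-3.142, -0.0, -0.037]
contact_force: [0.1, -0.2, 0.3]
grip_width: 32.3
```

Emit:
send_rows(
  targets=[
    [[0,0,0,0.5,0,0,0.3],[0,0,0,1,0,0,0.3],[0,0,0,1.5,0,0,0.3],[0,0,0,2,0,0,0.3],[0,0,0,2.5,0,0,0.3]],
  ],
)

```text
time: 8.02
tool_pos: [511.5, 10.3, 24.7]
tcp_rot: [-3.141, -0.0, -0.037]
contact_force: [0.9, 0.3, -0.4]
grip_width: 32.1
```

Run:
```python
from h import *
m=camera_model("wrist");im=capture("wrist");np.savez("d.npz",**m)
cv2.imwrite("pics/f_wrist.png",cv2.resize(im[...,::-1],None,fx=1.4,fy=1.4,interpolation=cv2.INTER_CUBIC))
```

```text
(no output)
```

View pics/f_wrist.png

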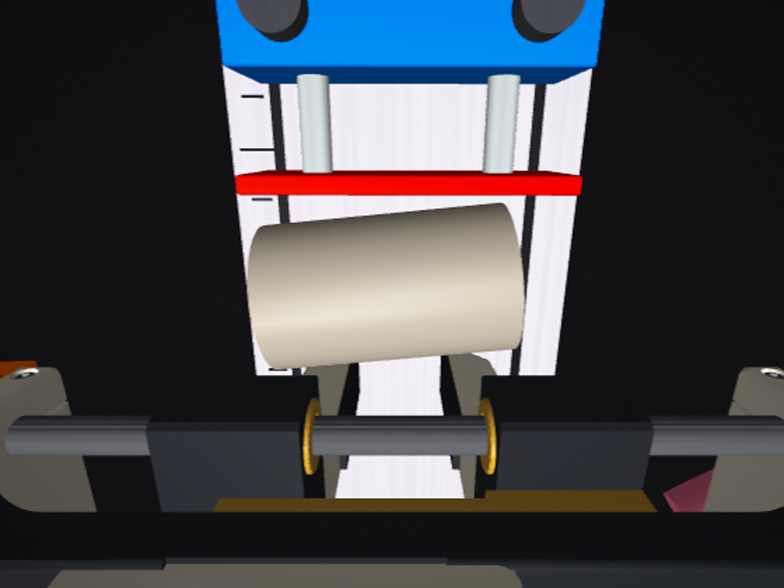

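Emit:
send_rows(
  targets=[
    [[0,0,0,0.5,0,0,0.3],[0,0,0,1,0,0,0.3],[0,0,0,1.5,0,0,0.3],[0,0,0,2,0,0,0.3],[0,0,0,2.5,0,0,0.3]],
  ],
)

```text
time: 8.48
tool_pos: [514.0, 10.2, 24.7]
tcp_rot: [-3.142, 0.0, -0.037]
contact_force: [-0.5, 0.0, 0.2]
grip_width: 32.4
```

Emit:
send_rows(
  targets=[
    [[0,0,0,0.5,0,0,0.3],[0,0,0,1,0,0,0.3],[0,0,0,1.5,0,0,0.3],[0,0,0,2,0,0,0.3],[0,0,0,2,0,0,0.3]],
  ],
)

```text
time: 8.9
tool_pos: [515.5, 10.3, 24.6]
tcp_rot: [-3.141, 0.001, -0.037]
contact_force: [-1.7, 0.3, 1.4]
grip_width: 31.8
```

Run:
```python
from h import *
m=camera_model("wrist");im=capture("wrist");np.savez("d.npz",**m)
cv2.imwrite("pics/g_wrist.png",cv2.resize(im[...,::-1],None,fx=1.4,fy=1.4,interpolation=cv2.INTER_CUBIC))
```

```text
(no output)
```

View pics/g_wrist.png

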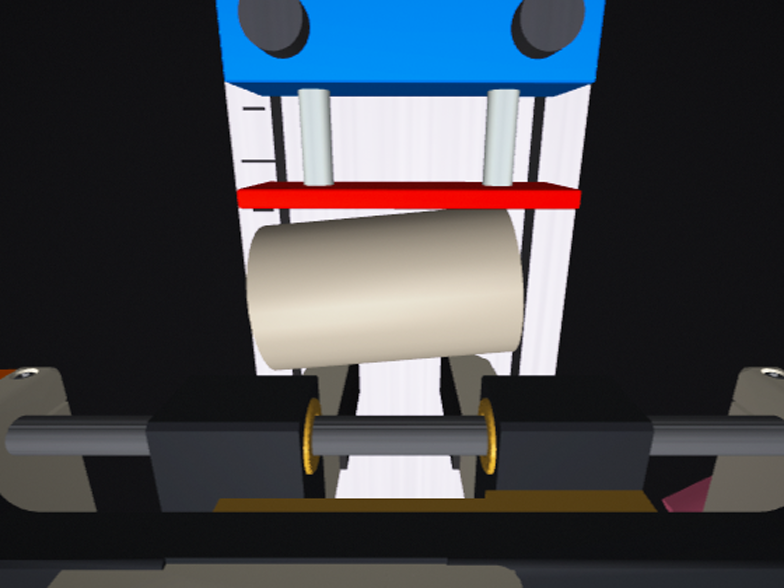

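Emit:
send_rows(
  targets=[
    [[0,0,0,0.4,0,0,0.3],[0,0,0,0.8,0,0,0.3],[0,0,0,1.2,0,0,0.3],[0,0,0,1.6,0,0,0.3],[0,0,0,1.6,0,0,0.3]],
  ],
)

```text
time: 9.37
tool_pos: [517.6, 10.2, 24.7]
tcp_rot: [-3.141, -0.0, -0.037]
contact_force: [-2.5, 1.3, 1.1]
grip_width: 32.5
```

Emit:
send_rows(
  targets=[
    [[0,0,0,0.4,0,0,0.3],[0,0,0,0.8,0,0,0.3],[0,0,0,1.2,0,0,0.3],[0,0,0,1.6,0,0,0.3],[0,0,0,1.6,0,0,0.3]],
  ],
)

```text
time: 9.78
tool_pos: [519.3, 10.0, 24.7]
tcp_rot: [-3.142, -0.0, -0.037]
contact_force: [-1.9, 1.5, 0.9]
grip_width: 32.6
```

Emit:
send_rows(
  targets=[
    [[0,0,0,0.3,0,0,0.3],[0,0,0,0.6,0,0,0.3],[0,0,0,0.9,0,0,0.3],[0,0,0,1,0,0,0.3]],
  ],
)

```text
time: 10.12
tool_pos: [520.2, 10.0, 24.7]
tcp_rot: [-3.141, -0.0, -0.037]
contact_force: [-2.3, 1.2, 1.7]
grip_width: 32.3
```

Run:
```python
from h import *
m=camera_model("wrist");im=capture("wrist");np.savez("d.npz",**m)
cv2.imwrite("pics/i_wrist.png",cv2.resize(im[...,::-1],None,fx=1.4,fy=1.4,interpolation=cv2.INTER_CUBIC))
o=get_obs();print(o["tool_pos"],o["contact_force"])
```

```text
[520.21515763  10.01736281  24.73390915] [-2.45521051  1.17173316  0.83222061]
```

View pics/i_wrist.png

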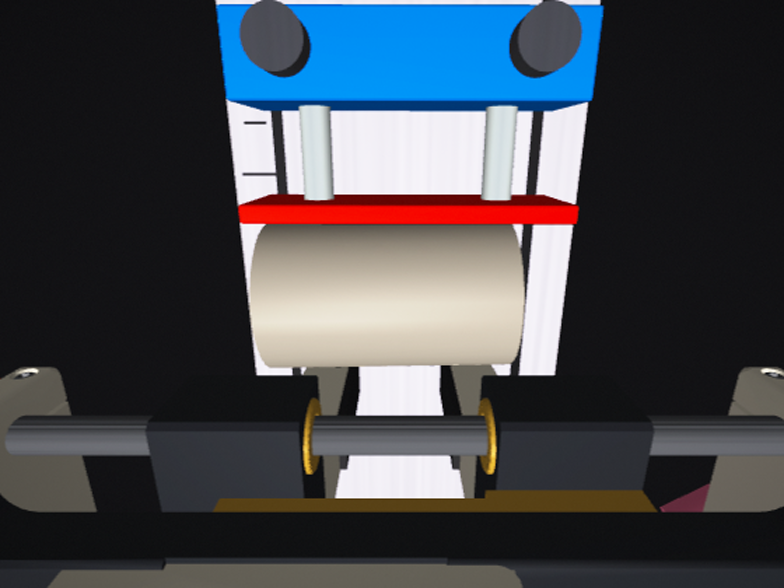

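Emit:
send_rows(
  targets=[
    [[0,0,0,0.2,0,0,0.3],[0,0,0,0.4,0,0,0.3],[0,0,0,0.4,0,0,0.3]],
  ],
)

```text
time: 10.42
tool_pos: [520.6, 10.0, 24.7]
tcp_rot: [-3.141, -0.0, -0.037]
contact_force: [-2.8, 1.3, 1.3]
grip_width: 32.3
```

Emit:
send_rows(
  targets=[
    [[0,0,0,0.2,0,0,0.3],[0,0,0,0.4,0,0,0.3],[0,0,0,0.4,0,0,0.3]],
  ],
)

```text
time: 10.67
tool_pos: [520.9, 10.0, 24.7]
tcp_rot: [-3.141, 0.0, -0.037]
contact_force: [-2.8, 1.8, 2.0]
grip_width: 32.6
```

Emit:
send_rows(
  targets=[
    [[0,0,0,0.2,0,0,0.3],[0,0,0,0.4,0,0,0.3],[0,0,0,0.4,0,0,0.3]],
  ],
)

```text
time: 10.92
tool_pos: [521.1, 10.0, 24.7]
tcp_rot: [-3.141, 0.0, -0.037]
contact_force: [-3.3, 2.2, 3.2]
grip_width: 32.1
```

Emit:
send_rows(
  targets=[
    [[0,0,0,0.2,0,0,0.3],[0,0,0,0.4,0,0,0.3],[0,0,0,0.4,0,0,0.3]],
  ],
)

```text
time: 11.17
tool_pos: [521.1, 10.0, 24.7]
tcp_rot: [-3.141, 0.001, -0.037]
contact_force: [-4.7, 1.3, 4.7]
grip_width: 32.1
```

Emit:
send_rows(
  targets=[
    [[0,0,0,0.15,0,-0.2,0.3],[0,0,0,0.3,0,-0.4,0.3],[0,0,0,0.4,0,-0.5,0.3]],
  ],
)

```text
time: 11.42
tool_pos: [521.2, 10.1, 24.8]
tcp_rot: [-3.141, 0.002, -0.037]
contact_force: [-5.0, 0.9, 0.3]
grip_width: 32.5
```

Emit:
send_rows(
  targets=[
    [[0,0,0,0.2,0,-0.1,0.3],[0,0,0,0.4,0,-0.3,0.3],[0,0,0,0.4,0,-0.3,0.3]],
  ],
)

```text
time: 11.67
tool_pos: [521.2, 10.1, 24.8]
tcp_rot: [-3.141, 0.003, -0.037]
contact_force: [-5.5, 0.8, 0.4]
grip_width: 31.8
```

Emit:
send_rows(
  targets=[
    [[0,0,0,0.2,0,0,0.3],[0,0,0,0.4,0,0,0.3],[0,0,0,0.6,0,0,0.3],[0,0,0,0.6,0,0,0.3]],
  ],
)

```text
time: 12.0
tool_pos: [521.2, 10.1, 24.8]
tcp_rot: [-3.141, 0.004, -0.037]
contact_force: [-7.2, 2.7, 2.2]
grip_width: 32.5
```

Run:
```python
from h import *
m=camera_model("wrist");im=capture("wrist")
cv2.imwrite("pics/j_wrist.png",cv2.resize(im[...,::-1],None,fx=1.4,fy=1.4,interpolation=cv2.INTER_CUBIC))
o=get_obs();print(o["tool_pos"],o["contact_force"],o["moment"])
```

```text
[521.22705981  10.12067881  24.80756127] [-7.32603619  1.01499253  1.63458002] [0.15552142 1.38942689 0.06630513]
```

View pics/j_wrist.png

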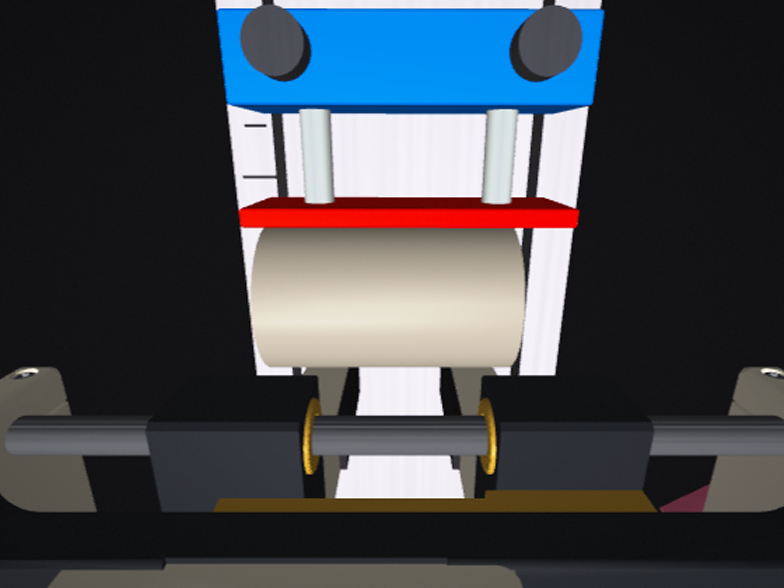

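Emit:
send_rows(
  targets=[
    [[0,0,0,0.2,0,0,0.3],[0,0,0,0.2,0,0,0.3],[0,0,0,0.2,0,0,0.3],[0,0,0,0.2,0,0,0.3],[0,0,0,0.2,0,0,0.3]],
  ],
)

```text
time: 12.47
tool_pos: [521.2, 10.1, 24.8]
tcp_rot: [-3.141, 0.005, -0.037]
contact_force: [-8.2, 1.5, 2.2]
grip_width: 32.1
```

Emit:
send_rows(
  targets=[
    [[0,0,0,0,0,0,0.3],[0,0,0,0,0,0,0.3],[0,0,0,0,0,0,0.3],[0,0,0,0,0,0,0.3],[0,0,0,0,0,0,0.3]],
  ],
)

```text
time: 12.88
tool_pos: [521.2, 10.1, 24.8]
tcp_rot: [-3.141, 0.005, -0.037]
contact_force: [-8.2, 0.8, 1.8]
grip_width: 32.3
```

Emit:
send_rows(
  targets=[
    [[0,0,0,0,0,0,0.3],[0,0,0,0,0,0,0.3],[0,0,0,0,0,0,0.3],[0,0,0,0,0,0,0.3],[0,0,0,0,0,0,0.3]],
  ],
)

```text
time: 13.3
tool_pos: [521.2, 10.1, 24.8]
tcp_rot: [-3.141, 0.005, -0.037]
contact_force: [-8.0, 1.1, 1.7]
grip_width: 32.4
```

Emit:
send_rows(
  targets=[
    [[0,0,0,0,0,0,0.3],[0,0,0,0,0,0,0.3],[0,0,0,0,0,0,0.3]],
  ],
)

```text
time: 13.55
tool_pos: [521.2, 10.1, 24.8]
tcp_rot: [-3.141, 0.005, -0.037]
contact_force: [-8.0, 0.6, 1.8]
grip_width: 32.2
```

Emit:
send_rows(
  targets=[
    [[0,0,0,-0.5,0,0,0.3],[0,0,0,-1,0,0,0.3],[0,0,0,-1.5,0,0,0.3],[0,0,0,-2,0,0,0.3],[0,0,0,-2.5,0,0,0.3]],
  ],
)

```text
time: 13.97
tool_pos: [521.2, 9.8, 25.4]
tcp_rot: [3.141, -0.001, -0.037]
contact_force: [-1.8, 0.9, -0.6]
grip_width: 32.1
```

Emit:
send_rows(
  targets=[
    [[0,0,0,-1,0,0,0.3],[0,0,0,-3,0,0,0.3],[0,0,0,-6,0,0,0.3],[0,0,0,-10,0,0,0.3],[0,0,0,-15,0,0,0.3]],
  ],
)

```text
time: 14.38
tool_pos: [505.9, 10.4, 25.7]
tcp_rot: [3.142, -0.001, -0.037]
contact_force: [0.5, -0.2, -0.7]
grip_width: 31.8
```

Run:
```python
from h import *
im=capture("wrist")
cv2.imwrite("pics/k_wrist.png",cv2.resize(im[...,::-1],None,fx=1.4,fy=1.4,interpolation=cv2.INTER_CUBIC))
```

Emit:
send_rows(
  targets=[
    [[0,0,0,0,0,0,0.3],[0,0,0,0,0,0,0.3],[0,0,0,0,0,0,0.3],[0,0,0,0,0,0,0.3],[0,0,0,0,0,0,0.3]],
  ],
)

```text
time: 14.85
tool_pos: [506.0, 10.5, 25.5]
tcp_rot: [-3.142, -0.0, -0.037]
contact_force: [0.9, 0.0, 0.1]
grip_width: 32.2
```

Emit:
send_rows(
  targets=[
    [[0,0,0,0,0,0,0.3],[0,0,0,0,0,0,0.3],[0,0,0,0,0,0,0.3],[0,0,0,0,0,0,0.3],[0,0,0,0,0,0,0.3]],
  ],
)

```text
time: 15.27
tool_pos: [505.9, 10.5, 25.5]
tcp_rot: [-3.142, -0.0, -0.037]
contact_force: [-0.1, -0.4, 0.2]
grip_width: 32.2
```

Emit:
send_rows(
  targets=[
    [[0,0,0,0,0,0,0.3],[0,0,0,0,0,0,0.3],[0,0,0,0,0,0,0.3],[0,0,0,0,0,0,0.3],[0,0,0,0,0,0,0.3]],
  ],
)

```text
time: 15.68
tool_pos: [505.8, 10.5, 25.5]
tcp_rot: [-3.142, 0.0, -0.037]
contact_force: [-0.6, -0.9, 0.1]
grip_width: 32.2
```

```bash
python3 - <<'E'
from h import *
im=capture("wrist")
a=cv2.imread("pics/k_wrist.png");b=cv2.resize(im[...,::-1],None,fx=1.4,fy=1.4,interpolation=cv2.INTER_CUBIC)
cv2.imwrite("pics/l_wrist.png",b)
d=cv2.absdiff(a,b).max(2); print("diff",(d>40).sum(), np.argwhere(d>40).mean(0) if (d>40).any() else "")
E
python3 go.py 505 10 150 -0.036
```

```text
diff 1961 [137.60071392 476.42376339]
turn [-0.   -0.   -0.07] shift [  -0.86    0.57 -124.5 ]
15.7333 [505.88  10.55  25.5 ] [-3.14 -0.   -0.04] [-0.23 -0.19  0.07] 32.562909187858736 [-0.13  0.57  1.81  0.    0.76  1.48]
```

View pics/l_wrist.png

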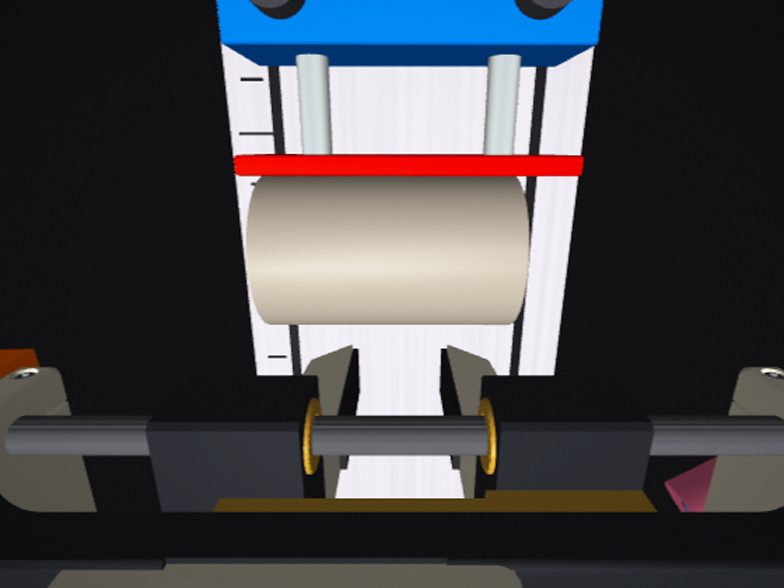

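The core stayed on the bar, with the contact edge at row 175. I'll locate it precisely and then move up to look at the chock.

```bash
python3 - <<'E'
from h import *
np.set_printoptions(precision=1,suppress=True)
m=camera_model("wrist")
P=lambda c,r,z: ray("wrist",r/1.4,c/1.4,z,m)[:2]
o=-m["world_to_cam"][:3,:3].T@m["world_to_cam"][:3,3];print("cam",o)
print("core L/R ends z37",P(247,248,37),P(529,248,37))
print("bar top front z47",P(236,175,47),P(582,175,47),"rear core sil",P(390,323,37-10),P(390,323,37))
print("lines",P(293,335,12),P(518,335,12))
# core rear silhouette: tangent; solve center
r=ray("wrist",323/1.4,390/1.4,37,m); d=r-o; a=np.arctan2(-d[0],-d[2]); # ray in xz
import math
# distance from center (xc,37) to the line=25
n=np.array([d[2],-d[0]])/math.hypot(d[0],d[2])
for s in(1,-1): print("xc", o[0]+ (s*25 - n[1]*(37-o[2]))/n[0])
E
python3 go.py 470 300 226 0.42
```

```text
cam [588.3   8.1 184.7]
core L/R ends z37 [558.5  61.2] [554.8 -34.8]
bar top front z47 [583.   57.7] [578.9 -46.8] rear core sil [525.1  14.1] [529.1  13.7]
lines [515.2  56.1] [511.6 -39.4]
xc 502.2096224689074
xc 556.0747907840232
turn [ -0.   -0.  -26.2] shift [ -46.62 -287.93 -200.47]
15.7333 [505.88  10.55  25.5 ] [-3.14 -0.   -0.04] [-0.23 -0.19  0.07] 32.562909187858736 [-0.13  0.57  1.81  0.    0.76  1.48]
```

Emit:
send_rows(
  targets=[
    [[0,0,0,-3,0,-20,0.3],[0,0,0,-5,0,-60,0],[0,0,0,-5,0,-100,-0.4],[0,0,0,-5,0,-140,-0.4],[0,0,0,-5,0,-178,-0.4]],
  ],
)

```text
time: 16.15
tool_pos: [500.5, 10.8, 205.8]
tcp_rot: [-3.142, -0.0, -0.037]
contact_force: [1.8, -0.5, -0.6]
grip_width: 54.2
```

Emit:
send_rows(
  targets=[
    [[0,0,-5,-12,-35,0,-0.4],[0,0,-10,-24,-70,0,-0.4],[0,0,-15,-36,-105,0,-0.4],[0,0,-20,-49,-140,0,-0.4],[0,0,-26,-61,-175,0,-0.4]],
  ],
)

```text
time: 16.57
tool_pos: [445.5, 189.2, 203.7]
tcp_rot: [-3.142, -0.0, 0.42]
contact_force: [1.6, -0.4, 0.2]
grip_width: 64.3
```

```bash
python3 go.py 418 291 205 0.42
```

```text
turn [-0.   -0.02  0.02] shift [  16.42 -104.12   -1.27]
16.5667 [445.49 189.24 203.73] [-3.14 -0.    0.42] [ 1.59 -0.45  0.19] 64.31539957655806 [0.24 0.29 1.67 0.   1.18 1.39]
```

Emit:
send_rows(
  targets=[
    [[0,0,0,5,-32,0,-0.4],[0,0,0,11,-66,0,-0.4],[0,0,0,16,-95,0,-0.4],[0,0,0,16,-104,0,-0.4],[0,0,0,16,-104,0,-0.4]],
  ],
)

```text
time: 16.98
tool_pos: [417.9, 291.1, 203.4]
tcp_rot: [-3.141, 0.0, 0.42]
contact_force: [-1.1, 0.3, -0.8]
grip_width: 64.2
```

```bash
python3 go.py 418 291 205 0.42
python3 - <<'E'
from h import *
np.set_printoptions(precision=1,suppress=True)
m=camera_model("wrist");im=capture("wrist");np.savez("n.npz",**m)
cv2.imwrite("pics/n_wrist.png",cv2.resize(im[...,::-1],None,fx=1.4,fy=1.4,interpolation=cv2.INTER_CUBIC))
for l,z in (("chock",0),("chock_toe",0)):
    print(l,[(round(d["conf"],2),np.array(d["location"]),ray("wrist",*d["location"],z,m)) for d in place_of(l,"wrist")[:4]])
for d in regions_of("chock","wrist")[:3]:
    c=max(cv2.findContours(d["region"].astype(np.uint8),0,1)[0],key=cv2.contourArea);print(d["conf"],d["location"],cv2.boxPoints(cv2.minAreaRect(c)))
E
```

```text
turn [-0.02  0.01  0.  ] shift [ 0.01  0.11 -1.62]
16.9833 [417.94 291.1  203.38] [-3.14  0.    0.42] [-1.14  0.31 -0.84] 64.23708659499688 [0.46 0.33 1.6  0.   1.2  1.61]
chock [(0.66, array([152.2, 383.4]), array([493.8, 203.3,   0. ])), (0.63, array([110.5, 288.6]), array([491.3, 321. ,   0. ]))]
chock_toe [(0.82, array([ 79.2, 286.2]), array([519.4, 336.4,   0. ])), (0.66, array([140.6, 363.6]), array([496.1, 230.2,   0. ]))]
0.91 [108.8, 291.1] [[274.7  84.3]
 [303.9  82.9]
 [306.4 133.3]
 [277.2 134.7]]
0.84 [155.6, 391.3] [[358.  156. ]
 [371.4 129.2]
 [419.4 153.2]
 [406.  180. ]]
0.42 [133.1, 555.9] [[549. 139.]
 [549. 129.]
 [559. 129.]
 [559. 139.]]
```

View pics/n_wrist.png

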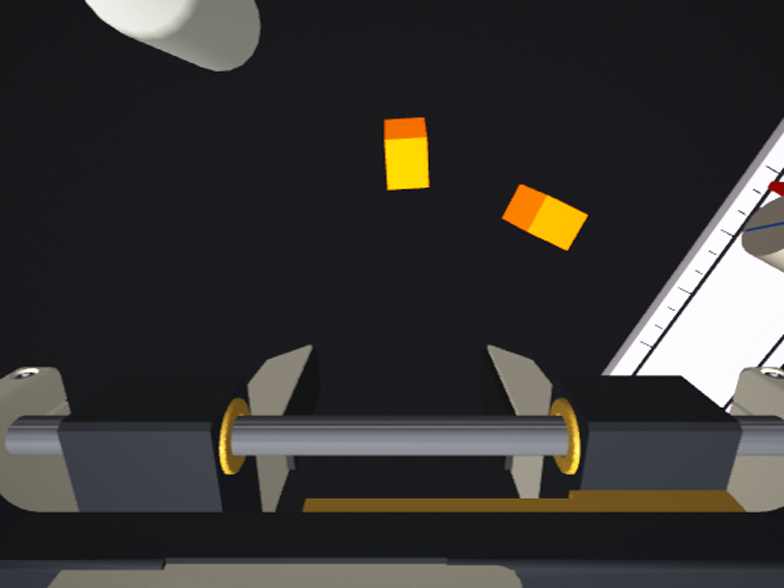

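The chock sits centred at about (405,160) in the 1.4x picture, with its toe at row 118. I'll fit its corners.

Run:
```python
from h import *
from scipy.optimize import least_squares
np.set_printoptions(precision=2,suppress=True)
im=cv2.imread("pics/n_wrist.png")
cv2.imwrite("pics/n_ch.png",cv2.resize(im[105:205,360:450],None,fx=6,fy=6,interpolation=cv2.INTER_CUBIC))
m=dict(np.load("n.npz"))
loc=np.array([[10,15,28],[10,-15,28],[-25,-15,28],[-25,15,28],[25,15,2],[25,-15,2]],float)
px=np.array([[386,139],[427,137],[429,187],[388,189.5],[384.5,119],[425,118]])/1.4
def f(v):
    c,s=np.cos(v[2]),np.sin(v[2]);R=np.array([[c,-s,0],[s,c,0],[0,0,1]])
    return np.concatenate([proj("wrist",R@p+[v[0],v[1],0],m)[::-1]-q for p,q in zip(loc,px)])
r=least_squares(f,[492,322,.42]);print(r.x,r.fun)
```

```text
[493.47 319.95   0.47] [-0.4   0.23  0.2   0.12 -0.24  0.14  0.13 -0.2   0.58  0.22 -0.25 -0.54]
```

View pics/n_ch.png

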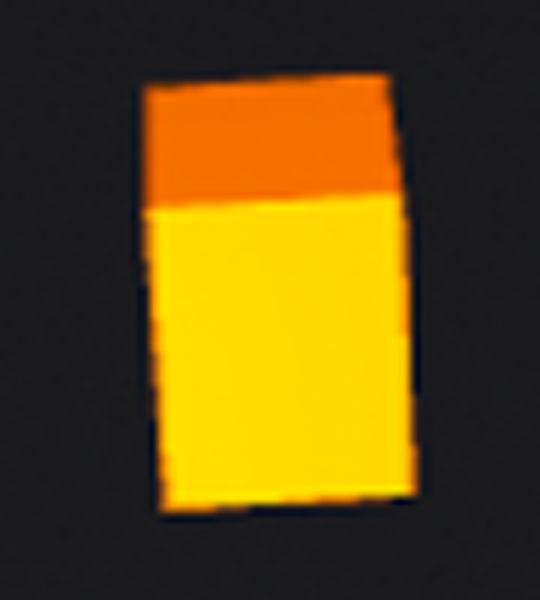

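```bash
python3 go.py 482 315 4 0.47
```

```text
turn [ 0.02  0.01 -3.14] shift [ 68.14   0.63 199.48]
17.1833 [419.4  288.18 203.49] [3.14 0.   0.42] [-1.03 -0.43 -0.33] 64.21122948808299 [ 0.45  0.33  1.6  -0.    1.2   1.61]
```

Emit:
send_rows(
  targets=[
    [[0,0,-3.1,30,0,20,-0.4],[0,0,-3.1,60,0.6,50,-0.4],[0,0,-3.1,68,0.6,85,-0.4],[0,0,-3.1,68,0.6,120,-0.4],[0,0,-3.1,68,0.6,140,-0.4]],
  ],
)

```text
time: 17.6
tool_pos: [481.0, 314.0, 59.6]
tcp_rot: [3.142, 0.005, 0.468]
contact_force: [0.2, -0.1, -0.5]
grip_width: 64.2
```

Emit:
send_rows(
  targets=[
    [[0,0,0,0,0,0,-0.4],[0,0,0,0,0,0,-0.4]],
  ],
)

```text
time: 17.77
tool_pos: [481.6, 315.0, 63.1]
tcp_rot: [3.142, 0.002, 0.469]
contact_force: [-0.5, 1.2, 0.8]
grip_width: 64.4
```

```bash
python3 go.py 482 315 4 0.47
python3 - <<'E'
from h import *
m=camera_model("wrist");im=capture("wrist");np.savez("n.npz",**m)
cv2.imwrite("pics/o_wrist.png",cv2.resize(im[...,::-1],None,fx=1.4,fy=1.4,interpolation=cv2.INTER_CUBIC))
E
```

```text
turn [ 0.    0.12 -0.06] shift [ 0.48  0.18 59.06]
17.7667 [481.6  315.    63.06] [3.14 0.   0.47] [-0.49  1.21  0.81] 64.37414511186648 [ 0.45  0.61  1.58 -0.    0.96  1.55]
```

View pics/o_wrist.png

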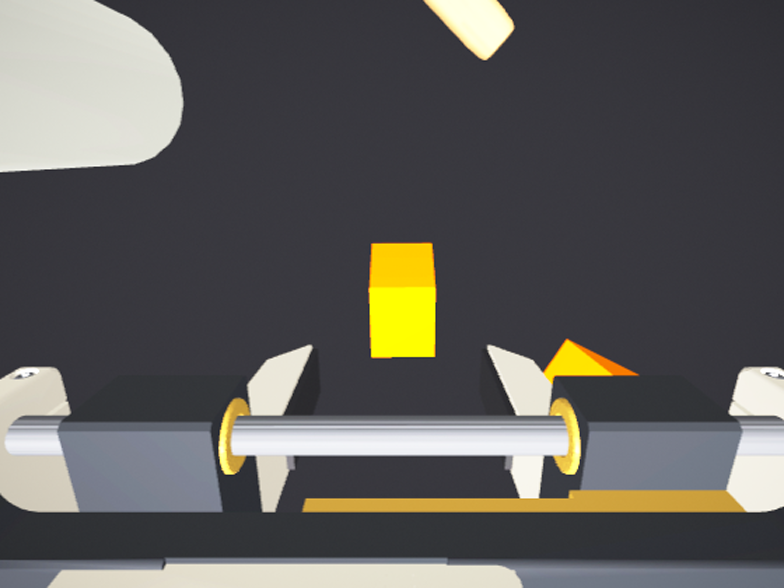

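```bash
python3 - <<'E'
from h import *
from scipy.optimize import least_squares
np.set_printoptions(precision=2,suppress=True)
m=dict(np.load("n.npz"))
loc=np.array([[10,15,28],[10,-15,28],[-25,-15,28],[-25,15,28],[25,15,2],[25,-15,2]],float)
px=np.array([[369.5,288.5],[435.5,288],[435,356.5],[371,357],[371.5,243],[432,243]])/1.4
def f(v):
    c,s=np.cos(v[2]),np.sin(v[2]);R=np.array([[c,-s,0],[s,c,0],[0,0,1]])
    return np.concatenate([proj("wrist",R@p+[v[0],v[1],0],m)[::-1]-q for p,q in zip(loc,px)])
r=least_squares(f,[492,322,.42]);print(r.x,r.fun); v=r.x
print("grip pt",v[0]-13*np.cos(v[2]),v[1]-13*np.sin(v[2]))
E
python3 go.py 482 315 4 0.47
```

```text
[492.84 320.31   0.48] [ 0.3  -0.44 -0.37 -0.48 -0.84 -0.26  0.74 -0.26  0.56  0.9  -0.36  0.52]
grip pt 481.29246810372445 314.3466269230247
turn [ 0.   -0.08 -0.04] shift [-0.93  0.47 60.63]
17.8167 [482.54 315.8   64.63] [ 3.14 -0.    0.47] [-0.35 -0.17  1.23] 63.956438503496315 [ 0.45  0.6   1.58 -0.    0.96  1.55]
```

Emit:
send_rows(
  targets=[
    [[0,0,-0.3,-1.5,1,15,-0.4],[0,0,-0.3,-1.5,1,30,-0.4],[0,0,-0.3,-1.5,1,45,-0.4],[0,0,-0.3,-1.5,1,56,-0.4],[0,0,-0.3,-1.5,1,60,-0.4]],
  ],
)

```text
time: 18.23
tool_pos: [481.0, 314.7, 3.9]
tcp_rot: [3.142, -0.001, 0.476]
contact_force: [0.1, 0.0, 1.0]
grip_width: 64.2
```

Emit:
send_rows(
  targets=[
    [[0,0,0,0,0,0,0],[0,0,0,0,0,0,0.2],[0,0,0,0,0,0,0.4],[0,0,0,0,0,0,0.6],[0,0,0,0,0,0,1]],
  ],
)

```text
time: 18.65
tool_pos: [480.9, 315.0, 4.2]
tcp_rot: [3.142, -0.001, 0.476]
contact_force: [-0.8, -0.5, 0.0]
grip_width: 35.3
```

Emit:
send_rows(
  targets=[
    [[0,0,0,0,0,0,1],[0,0,0,0,0,0,1],[0,0,0,0,0,0,1]],
  ],
)

```text
time: 18.9
tool_pos: [480.8, 314.9, 4.0]
tcp_rot: [3.142, -0.001, 0.476]
contact_force: [-1.1, -1.3, 5.1]
grip_width: 29.7
```

```bash
python3 go.py 482 315 4 0.47
python3 - <<'E'
from h import *
m=camera_model("wrist");im=capture("wrist");np.savez("n.npz",**m)
cv2.imwrite("pics/p_wrist.png",cv2.resize(im[...,::-1],None,fx=1.4,fy=1.4,interpolation=cv2.INTER_CUBIC))
E
```

```text
turn [ 0.   -0.05  0.34] shift [1.09 0.48 0.04]
18.9 [480.81 314.93   4.03] [ 3.14 -0.    0.48] [-1.14 -1.29  5.09] 29.660558955875437 [ 0.45  0.69  1.63 -0.    0.83  1.54]
```

View pics/p_wrist.png

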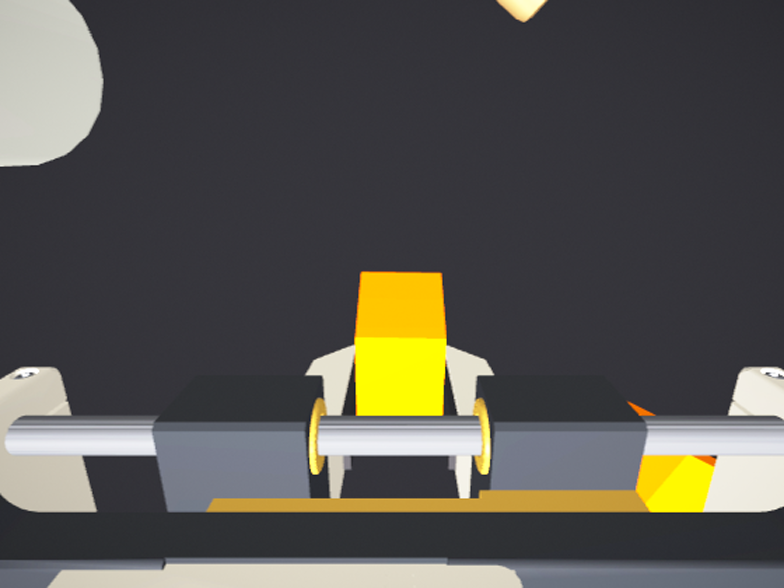

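Emit:
send_rows(
  targets=[
    [[0,0,0,0,0,-8,1],[0,0,0,0,0,-26,1],[0,0,0,0,0,-48,1],[0,0,0,0,0,-70,1],[0,0,0,0,0,-86,1]],
  ],
)

```text
time: 19.37
tool_pos: [480.7, 315.1, 91.4]
tcp_rot: [-3.141, -0.001, 0.476]
contact_force: [-1.2, -0.1, -2.0]
grip_width: 29.6
```

```bash
python3 go.py 480 15 90 -0.036
```

```text
turn [-0.03 -0.06 29.33] shift [-138.1   266.4     1.18]
19.3667 [480.69 315.07  91.37] [-3.14 -0.    0.48] [-1.17 -0.08 -2.03] 29.64421025372258 [0.45 0.57 1.56 0.   1.01 1.54]
```

Emit:
send_rows(
  targets=[
    [[0,0,3,-14,27,0,1],[0,0,6,-28,53,0,1],[0,0,9,-41,80,0,1],[0,0,12,-55,107,0,1],[0,0,15,-69,133,0,1]],
  ],
)

```text
time: 19.78
tool_pos: [479.7, 163.8, 89.7]
tcp_rot: [-3.141, 0.0, 0.212]
contact_force: [0.9, 0.6, -2.0]
grip_width: 29.7
```

```bash
python3 go.py 480 15 90 -0.036
```

```text
turn [-0.01  0.02 14.2 ] shift [-30.96 145.51  -0.33]
19.7833 [479.68 163.77  89.69] [-3.14  0.    0.21] [ 0.86  0.61 -1.97] 29.726866184487687 [0.18 0.47 1.76 0.   0.92 1.54]
```

Emit:
send_rows(
  targets=[
    [[0,0,4,-8,36,0,1],[0,0,8,-16,74,0,1],[0,0,12,-24,110,0,1],[0,0,14.2,-30,138,0,1],[0,0,14.2,-31,145,0,1]],
  ],
)

```text
time: 20.2
tool_pos: [480.5, 13.1, 89.7]
tcp_rot: [3.141, 0.0, -0.039]
contact_force: [0.4, -0.4, -1.1]
grip_width: 29.7
```

Emit:
send_rows(
  targets=[
    [[0,0,0,0,0,15,1],[0,0,0,0,0,30,1],[0,0,0,0,0,30,1],[0,0,0,0,0,30,1]],
  ],
)

```text
time: 20.53
tool_pos: [480.0, 17.2, 59.2]
tcp_rot: [-3.141, 0.002, -0.033]
contact_force: [0.7, 0.5, -1.4]
grip_width: 29.6
```

```bash
python3 go.py 480 15 16 -0.036
python3 - <<'E'
from h import *
m=camera_model("wrist");im=capture("wrist");np.savez("n.npz",**m)
cv2.imwrite("pics/q_wrist.png",cv2.resize(im[...,::-1],None,fx=1.4,fy=1.4,interpolation=cv2.INTER_CUBIC))
E
```

```text
turn [-0.03  0.12  0.16] shift [ 0.11  2.21 43.23]
20.5333 [480.05  17.19  59.23] [-3.14  0.   -0.03] [ 0.74  0.48 -1.36] 29.581208225390615 [-0.12  0.48  1.86  0.    0.81  1.48]
```

View pics/q_wrist.png

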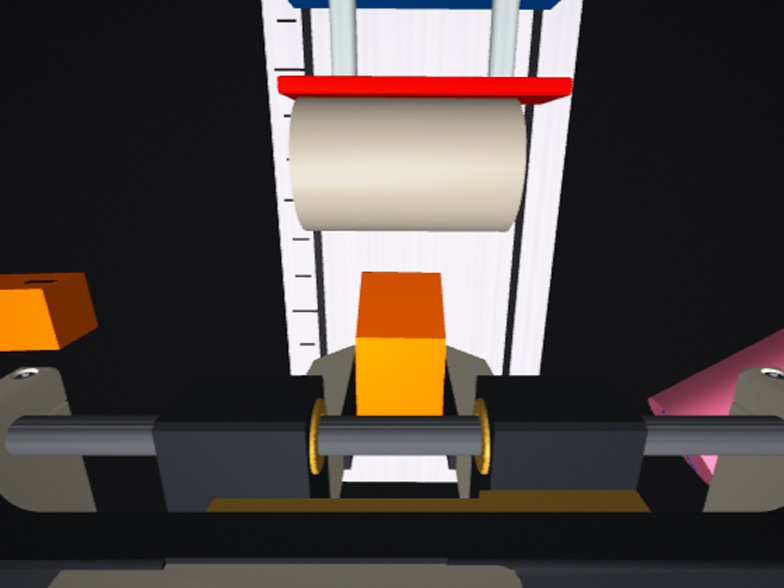

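Emit:
send_rows(
  targets=[
    [[0,0,0.15,0,2.3,12,1],[0,0,0.15,0,2.3,24,1],[0,0,0.15,0,2.3,34,1],[0,0,0.15,0,2.3,39,1],[0,0,0.15,0,2.3,41,1]],
  ],
)

```text
time: 21.0
tool_pos: [480.4, 14.7, 18.2]
tcp_rot: [-3.141, 0.001, -0.036]
contact_force: [0.5, 0.1, -1.0]
grip_width: 30.0
```

Emit:
send_rows(
  targets=[
    [[0,0,0,0,0,0,1],[0,0,0,0,0,0.5,1],[0,0,0,0,0,1,1],[0,0,0,0,0,1,1]],
  ],
)

```text
time: 21.33
tool_pos: [480.9, 14.4, 17.9]
tcp_rot: [-3.142, -0.001, -0.036]
contact_force: [0.0, 0.1, -1.4]
grip_width: 30.1
```

Emit:
send_rows(
  targets=[
    [[0,0,0,0,0,0.5,1],[0,0,0,0,0,1,1],[0,0,0,0,0,1.2,1],[0,0,0,0,0,1.2,1]],
  ],
)

```text
time: 21.67
tool_pos: [480.6, 14.4, 16.3]
tcp_rot: [-3.142, -0.0, -0.036]
contact_force: [-0.9, -0.0, -0.6]
grip_width: 29.3
```

Emit:
send_rows(
  targets=[
    [[0,0,0,0,0,0.3,1],[0,0,0,0,0,0.6,1],[0,0,0,0,0,0.6,1]],
  ],
)

```text
time: 21.92
tool_pos: [480.6, 14.4, 16.0]
tcp_rot: [-3.142, -0.0, -0.036]
contact_force: [-2.2, 0.4, 4.7]
grip_width: 29.7
```

Emit:
send_rows(
  targets=[
    [[0,0,0,1.2,0,-0.3,1],[0,0,0,2.4,0,-0.3,1],[0,0,0,3.6,0,-0.3,1],[0,0,0,4.8,0,-0.3,1],[0,0,0,6,0,-0.3,1]],
  ],
)

```text
time: 22.33
tool_pos: [486.4, 14.3, 16.0]
tcp_rot: [-3.141, 0.001, -0.036]
contact_force: [-2.3, 0.8, 3.9]
grip_width: 30.2
```

Emit:
send_rows(
  targets=[
    [[0,0,0,1.2,0,0,1],[0,0,0,2.4,0,0,1],[0,0,0,3.6,0,0,1],[0,0,0,4.8,0,0,1],[0,0,0,6,0,0,1]],
  ],
)

```text
time: 22.75
tool_pos: [492.6, 14.0, 16.0]
tcp_rot: [-3.142, 0.0, -0.036]
contact_force: [-2.7, 0.2, 3.5]
grip_width: 29.6
```

```bash
python3 go.py 502 15 16 -0.036
python3 - <<'E'
from h import *
m=camera_model("wrist");im=capture("wrist");np.savez("n.npz",**m)
cv2.imwrite("pics/r_wrist.png",cv2.resize(im[...,::-1],None,fx=1.4,fy=1.4,interpolation=cv2.INTER_CUBIC))
E
```

```text
turn [-0.01  0.01 -0.02] shift [ 9.35 -1.36  0.03]
22.75 [492.6   13.98  16.03] [-3.14  0.   -0.04] [-2.68  0.22  3.45] 29.611582319279805 [-0.13  0.57  1.86  0.    0.72  1.48]
```

View pics/r_wrist.png

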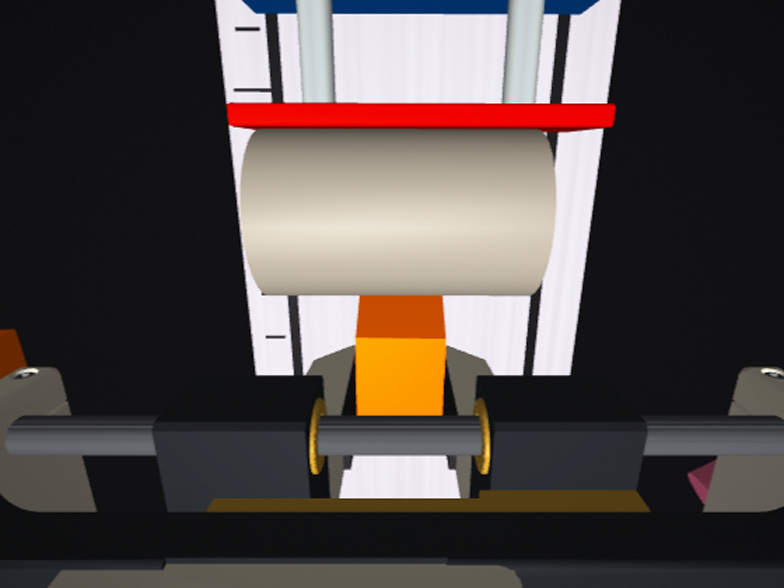

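Emit:
send_rows(
  targets=[
    [[0,0,0,1,0,0,1],[0,0,0,2,0,0,1],[0,0,0,3,0,0,1],[0,0,0,4,0,0,1],[0,0,0,4.8,0,0,1]],
  ],
)

```text
time: 23.22
tool_pos: [497.4, 13.8, 16.0]
tcp_rot: [-3.142, -0.0, -0.036]
contact_force: [-3.0, -0.0, 5.1]
grip_width: 29.9
```

Emit:
send_rows(
  targets=[
    [[0,0,0,0.4,0,0,1],[0,0,0,0.8,0,0,1],[0,0,0,1.2,0,0,1],[0,0,0,1.6,0,0,1],[0,0,0,2,0,0,1]],
  ],
)

```text
time: 23.63
tool_pos: [499.3, 13.7, 16.0]
tcp_rot: [-3.141, 0.0, -0.036]
contact_force: [-3.9, -0.0, 4.7]
grip_width: 29.8
```

Emit:
send_rows(
  targets=[
    [[0,0,0,0.3,0,0,1],[0,0,0,0.6,0,0,1],[0,0,0,0.9,0,0,1],[0,0,0,1.2,0,0,1]],
  ],
)

```text
time: 23.97
tool_pos: [500.5, 13.7, 16.0]
tcp_rot: [-3.142, 0.0, -0.036]
contact_force: [-2.8, 0.6, 4.3]
grip_width: 29.7
```

Emit:
send_rows(
  targets=[
    [[0,0,0,0.3,0,-0.1,1],[0,0,0,0.6,0,-0.2,1],[0,0,0,0.9,0,-0.2,1],[0,0,0,0.9,0,-0.2,1]],
  ],
)

```text
time: 24.3
tool_pos: [501.9, 13.6, 16.1]
tcp_rot: [-3.142, -0.001, -0.036]
contact_force: [-0.1, 0.0, -0.0]
grip_width: 30.0
```

Emit:
send_rows(
  targets=[
    [[0,0,0,0.25,0,0,1],[0,0,0,0.5,0,0,1],[0,0,0,0.5,0,0,1]],
  ],
)

```text
time: 24.55
tool_pos: [502.0, 13.6, 16.1]
tcp_rot: [-3.142, 0.0, -0.036]
contact_force: [-0.7, -0.3, -1.5]
grip_width: 29.9
```

Emit:
send_rows(
  targets=[
    [[0,0,0,0.25,0,0,1],[0,0,0,0.5,0,0,1],[0,0,0,0.5,0,0,1]],
  ],
)

```text
time: 24.8
tool_pos: [502.0, 13.7, 16.1]
tcp_rot: [-3.141, 0.001, -0.036]
contact_force: [-2.0, -0.8, -0.2]
grip_width: 29.6
```

Emit:
send_rows(
  targets=[
    [[0,0,0,0.3,0,0.1,1],[0,0,0,0.6,0,0.1,1],[0,0,0,0.6,0,0.1,1]],
  ],
)

```text
time: 25.05
tool_pos: [502.1, 13.7, 16.1]
tcp_rot: [-3.141, 0.002, -0.036]
contact_force: [-5.8, -0.8, 3.3]
grip_width: 29.9
```

Emit:
send_rows(
  targets=[
    [[0,0,0,0.3,0,0,1],[0,0,0,0.6,0,0,1],[0,0,0,0.6,0,0,1]],
  ],
)

```text
time: 25.3
tool_pos: [502.1, 13.7, 16.1]
tcp_rot: [-3.141, 0.003, -0.036]
contact_force: [-7.6, -0.2, 4.8]
grip_width: 30.4
```

Holding at about 7.6 N with TCP x stalled at 502.1, where I expected contact. I'll hold and take a picture.

Emit:
send_rows(
  targets=[
    [[0,0,0,0,0,0,1],[0,0,0,0,0,0,1],[0,0,0,0,0,0,1],[0,0,0,0,0,0,1],[0,0,0,0,0,0,1]],
  ],
)

```text
time: 25.72
tool_pos: [502.1, 13.7, 16.1]
tcp_rot: [-3.142, 0.003, -0.036]
contact_force: [-6.9, 0.2, 5.0]
grip_width: 29.9
```

Emit:
send_rows(
  targets=[
    [[0,0,0,0.1,0,0,1],[0,0,0,0.1,0,0,1],[0,0,0,0.1,0,0,1],[0,0,0,0.1,0,0,1],[0,0,0,0.1,0,0,1]],
  ],
)

```text
time: 26.13
tool_pos: [502.1, 13.7, 16.1]
tcp_rot: [-3.142, 0.003, -0.036]
contact_force: [-7.8, -0.6, 4.3]
grip_width: 29.9
```

Emit:
send_rows(
  targets=[
    [[0,0,0,0,0,0,1],[0,0,0,0,0,0,1],[0,0,0,0,0,0,1],[0,0,0,0,0,0,1]],
  ],
)

```text
time: 26.47
tool_pos: [502.1, 13.7, 16.1]
tcp_rot: [-3.142, 0.003, -0.036]
contact_force: [-7.6, -1.6, 4.8]
grip_width: 29.8
```

Run:
```python
from h import *
im=capture("wrist")
cv2.imwrite("pics/s_wrist.png",cv2.resize(im[...,::-1],None,fx=1.4,fy=1.4,interpolation=cv2.INTER_CUBIC))
im=capture("scene")
cv2.imwrite("pics/s_scene.png",cv2.resize(im[170:260,220:360,::-1],None,fx=5,fy=5,interpolation=cv2.INTER_CUBIC))
```

```text
(no output)
```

View pics/s_wrist.png

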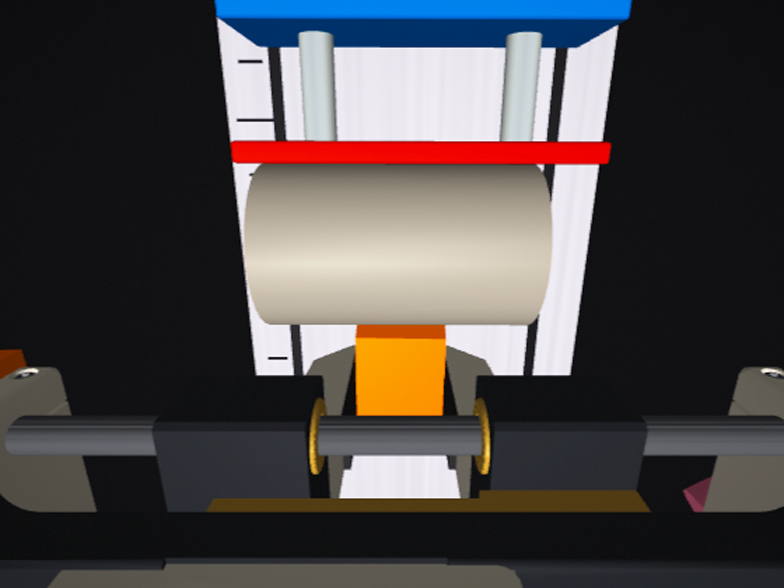

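View pics/s_scene.png

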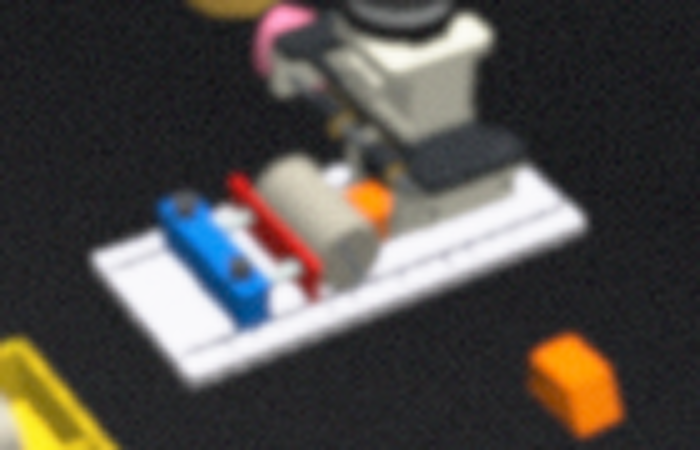

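The chock is wedged behind the middle of the core and the core is flat on the bar. I'll ease off part of the push, then let go.

Emit:
send_rows(
  targets=[
    [[0,0,0,-0.3,0,0,1],[0,0,0,-0.6,0,0,1],[0,0,0,-0.8,0,0,1],[0,0,0,-0.9,0,-0.1,1],[0,0,0,-0.9,0,-0.1,1]],
  ],
)

```text
time: 26.98
tool_pos: [502.1, 13.7, 16.1]
tcp_rot: [-3.141, 0.002, -0.036]
contact_force: [-5.4, -1.1, 2.6]
grip_width: 29.8
```

Emit:
send_rows(
  targets=[
    [[0,0,0,0,0,0,0.2],[0,0,0,0,0,0,0.1],[0,0,0,0,0,0,0],[0,0,0,0,0,0,-0.1],[0,0,0,0,0,0,-0.2]],
  ],
)

```text
time: 27.4
tool_pos: [503.4, 13.6, 16.3]
tcp_rot: [-3.142, -0.001, -0.036]
contact_force: [-0.9, -0.3, -0.6]
grip_width: 52.7
```

Emit:
send_rows(
  targets=[
    [[0,0,0,0,0,0,-0.3],[0,0,0,0,0,0,-0.3],[0,0,0,0,0,0,-0.3]],
  ],
)

```text
time: 27.65
tool_pos: [503.0, 13.6, 16.2]
tcp_rot: [-3.142, -0.0, -0.036]
contact_force: [-0.6, -0.4, 1.1]
grip_width: 59.3
```

Run:
```python
from h import *
im=capture("wrist")
cv2.imwrite("pics/t_wrist.png",cv2.resize(im[...,::-1],None,fx=1.4,fy=1.4,interpolation=cv2.INTER_CUBIC))
```

```text
(no output)
```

View pics/t_wrist.png

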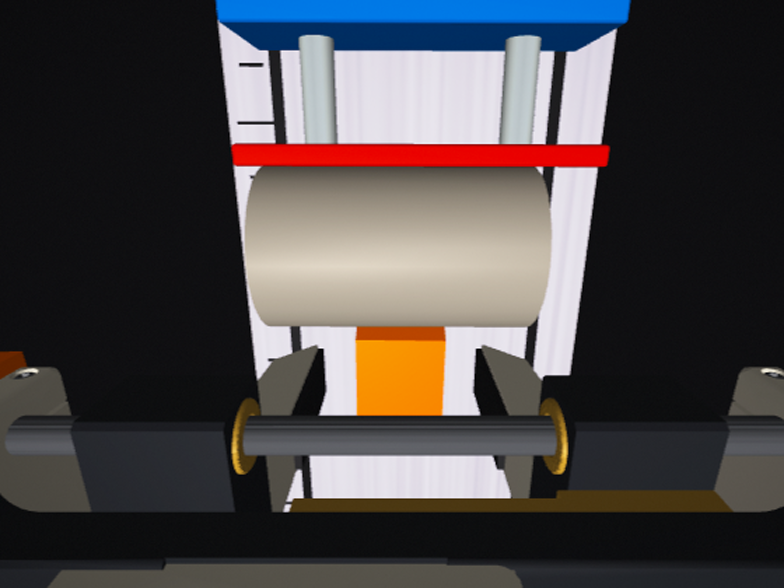

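Released cleanly: the core is still on the bar (row 165) and the chock is in place (orange at col 400). Next I'll rise straight up.

Emit:
send_rows(
  targets=[
    [[0,0,0,0,0,-10,-0.3],[0,0,0,0,0,-30,-0.3],[0,0,0,0,0,-60,-0.3],[0,0,0,-10,0,-95,-0.3],[0,0,0,-20,0,-130,-0.3]],
  ],
)

```text
time: 28.12
tool_pos: [482.4, 14.3, 147.9]
tcp_rot: [-3.141, 0.0, -0.036]
contact_force: [0.8, -0.1, 0.5]
grip_width: 59.7
```

Emit:
send_rows(
  targets=[
    [[0,0,0,-15,0,-10,-0.3],[0,0,0,-30,0,-20,-0.3],[0,0,0,-30,0,-20,-0.3],[0,0,0,-30,0,-20,-0.3],[0,0,0,-30,0,-20,-0.3]],
  ],
)

```text
time: 28.53
tool_pos: [453.3, 15.4, 166.3]
tcp_rot: [-3.142, -0.001, -0.036]
contact_force: [0.2, -0.3, -0.6]
grip_width: 59.3
```

Run:
```python
from h import *
np.set_printoptions(precision=1,suppress=True)
m=camera_model("wrist");im=capture("wrist")
cv2.imwrite("pics/u_wrist.png",cv2.resize(im[...,::-1],None,fx=1.4,fy=1.4,interpolation=cv2.INTER_CUBIC))
for l,z in (("core",37),("chock_toe",12),("chock",12)):
    print(l,[(round(d["conf"],2),ray("wrist",*d["location"],z,m)) for d in place_of(l,"wrist")[:3]])
im=capture("top")
cv2.imwrite("pics/u_top.png",im[...,::-1])
print(get_obs()["time"])
```

```text
core [(0.96, array([ 436. , -153.9,   37. ]))]
chock_toe [(0.98, array([496.8, 220.7,  12. ])), (0.97, array([541.8,  15.2,  12. ]))]
chock [(0.95, array([496.1, 196.4,  12. ])), (0.88, array([515.9,  13.1,  12. ])), (0.36, array([532.7,   6.7,  12. ]))]
28.7833
```

View pics/u_wrist.png

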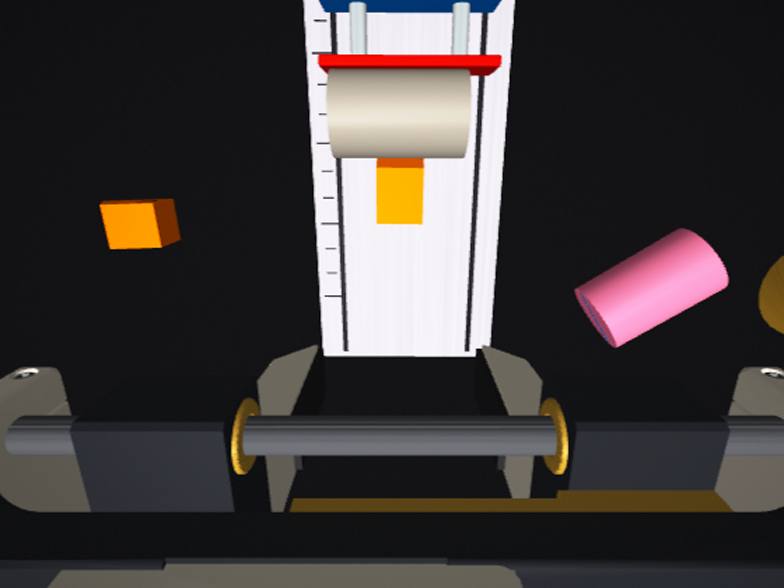

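View pics/u_top.png

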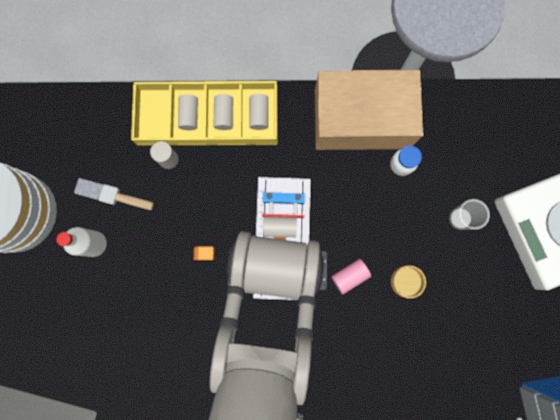

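The core is square on the bar, the chock is behind its middle, and the bystanders are where they were. I'll hand it in.

```bash
python3 -c "
from plant import *
print(close_job())"
```

```text
the job is handed in; nothing more can be done
None
```

The job is done and handed in at about 29 s of the 72 s allowed. The core is square against the red bar with the orange chock behind it.

- **Rolling and pressing:** I rolled the core to the bar with both fingers and pushed it square. I pressed it for over a second at about 8 N at the wrist, slightly above the 7 N asked for, to allow for friction on the bed. The highest horizontal reading was 8.2 N, but forces are only read at the end of each move.
- **Checking it stays put:** I backed away and waited over a second. The picture after the wait shows the core still on the bar. The arm was still settling slightly between the two pictures, so comparing them directly told me nothing.
- **Chocking:** I took the leftmost chock and set it flat on the bed about 20 mm short of the core. I slid it in toe first at 7 to 8 N and held it for about a second. Then I eased off to about 5 N, let go and rose clear.

**Last checks:** The final wrist picture shows the core square on the bar and the chock straight behind its middle. The chock's toe measured x = 542 mm against an expected 540 mm, within the 2 mm camera calibration. In the top view the bystanders and the other chock are where they started. The network did not report the core in that last wrist picture (it found only the pink look-alike), so the core's final position is judged by eye.

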